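# Take the transit sleeve off a hatch bolt and shoot the bolt

## Task

On the plank hatch held under the blue clamping beam, slip the red transit sleeve off the open end of the bolt rod and put it in the wooden box. Then lift the bolt's handle out of its notch, slide the bolt fully into the keeper and drop the handle into the other notch. Do not bump the clamping beam, and leave the loose things lying about where they are.

Things in the scene. Friction and masses are not known exactly. Their poses are not given: they have to be found in the camera images.
- hatch: Pale plank board 240 x 420 x 20 mm, fixed flat on the bench, with a steel barrel bolt on a batten. Origin: on the bench, under the bolt rod's axis. x points away from the robot, y along the rod (the bolt is shot towards +y), z up. The rod (round, 12 mm) is level at x = 0, z = 74 mm. Board x -110 to 130, y -210 to 210, top z = 20 mm.
- barrel (a point): Centre of the front end of the bolt's barrel, on the rod axis; hatch axes. Barrel (26 mm across), plate and batten (x -32 to 32 mm about the rod, plate top 11 mm below the rod axis) reach 188 mm from here in -y. From here to the keeper block only the board lies under the rod, 54 mm below its axis.
- keeper (a point): Centre of the mouth of the keeper, a steel staple 34 mm wide and 22 mm long that takes the rod; on the rod axis, 107 mm from the barrel in +y; its top is 16 mm above the axis. Hatch axes. The block under it starts 8 mm nearer the barrel, top 14 mm below the axis.
- notch_open (a point): The notch in which the handle lies as found (bolt withdrawn): its middle, at the height of the rod axis. The notches, 16 mm wide, are cut in a steel guide 5 mm thick that stands along the rod, 26 mm from its axis on the robot's side; the teeth beside and between them rise 10 mm above the axis. Hatch axes.
- notch_shot (a point): The other notch (bolt shot), the same, 78 mm from the first in hatch +y.
- bolt (a joint): Sliding of the bolt rod (m): 0 to 0.0025 withdrawn as found, 0.075 to 0.080 shot with the handle in the other notch (0.080 is the stop). Slides with about 1.5 N of friction.
- lever (a joint): Turning of the bolt's handle about the rod (rad): 0 lying level towards the robot (hatch -x), down in a notch; grows as it is lifted, stop at 1.2. It clears the guide's teeth from 0.6 and must be kept above that while the bolt slides; let go it falls under its own weight (about 0.03 N m). The handle is a 10 mm bar, steel, with the black knob at its end.
- knob (a point): Centre of the black ball knob, 20 mm across, at the end of the bolt's handle, 60 mm from the rod axis; with the handle level it is 74 mm above the bench, 54 mm above the board. Axes as the hatch's when the handle is level.
- bolt_tip (a point): Centre of the flat open end of the bolt rod (y = 70 mm in the hatch frame when withdrawn, 150 mm when shot). The rod moves along hatch y.
- sleeve_mid (a point): Centre of the red plastic transit sleeve: an octagonal tube 30 mm across its flats and 30 mm long, bore 18 mm, 40 g, hanging loose on the bolt rod between the barrel and the rod's open end, its centre 3 mm below the rod axis. Its y axis is the tube's axis. It is off the rod when its centre is over 15 mm beyond the rod's open end.
- clamp: Blue clamping beam, fixed above and behind the bolt rod, parallel to it. Origin and axes as the hatch's: the 30 x 30 mm bar spans x 15 to 45, z 184 to 214, y -250 to 250 mm (underside 110 mm above the rod axis); posts (18 mm) at x 30, y +-236, clamp screws at x 30, y +-190 mm, tops z 240 mm. A gripper straight above the sleeve would strike it: lean back towards the robot.
- box: Open wooden box for the sleeve, 150 (x) x 130 (y) x 50 mm high, walls and floor about 8 mm, fixed, to the left or right of the hatch. Origin: centre of its underside.
- tray: Open grey plastic tray, 150 x 130 x 30 mm, fixed, on the other side of the hatch: not for the sleeve. Origin: centre of its underside.
- strap: Bystander: dark strap hinge leaf, 130 mm long, lying on the front of the hatch board. Origin: centre of its underside.
- chisel: Bystander: wood chisel, orange handle, 200 mm long, lying on the back of the hatch board. Origin: on the board under its middle.
- glue: Bystander: white glue bottle, 60 mm across, 170 mm tall. Origin: centre of its underside.
- jar: Bystander: glass jar, 70 mm across, 90 mm tall. Origin: centre of its underside.
- offcut: Bystander: wood offcut 50 x 100 x 35 mm to the right of the hatch. Origin: centre of its underside.

How it is judged:
By the outcome, as a careful person would: the job done as asked, in the order asked, and still so for the second after the job is handed in, with the robot touching nothing.
It also fails if it takes over 67 s, if anything falls off the work surface, if the arm or the gripper's body presses on something with over 40 N, if the wrist force passes 120 N, or if a joint passes its speed limit or range.

## Robot

A 6-joint arm with a two-finger parallel gripper is mounted at the origin on the work surface. World frame = base frame: x ahead of the robot, y to its left, z up, the work surface at z = 0. Lengths are in m, angles in rad, forces in N, time in s.
With the tool pointing down it reaches from about 0.35 to 0.775 m from the base axis. Payload 7.3 kg.
Tool frame: the origin (TCP) lies between the finger pads; the fingertips stand robot.tcp_to_tips ahead of it and the grasp point (between the pads) lies 2 mm behind it (robot.tcp_to_tips is the distance from the TCP to the fingertips, in m); y points along the fingers, x is the direction in which the jaws open and shut, and the axes are right-handed (so a half turn about y gives the same grasp; the last joint's range is limited). The gripper opens to 92 mm and grips with 3 to 60 N. Pads are 19 mm wide; open, the fingers measure 130 mm over their backs; the gripper's body (75 mm by 190 mm) begins 47 mm behind the grasp point.
Start: joints at [-1.278, 0.342, 1.524, -0, 1.275, -0.146], TCP at [0.223, -0.475, 0.244] pointing down, gripper open.
Joint ranges: [-2.53, 2.53], [-0.77, 2.02], [0.04, 2.7], [-1, 4.14], [0.28, 2.66], [-3.11, 3.11]. Speed limits (rad/s): [2.57, 2.57, 3.14, 3.14, 3.14, 3.14].

## Interface

Orientations are given as [roll, pitch, yaw] about the fixed x, y, z axes, in that order (R = Rz(yaw) Ry(pitch) Rx(roll)).
In Python, from cell import status, read_camera, get_calibration, robot gives the robot as it stands.
- The arm moves only by the shell command python3 -m creep 'ROWS' [FORCE]. ROWS is JSON, a list of rows, each an object of numbers: "dx", "dy", "dz": the shift along the tool's x, y, z in m; "rx", "ry", "rz": the turn, a rotation vector about the tool's x, y, z in rad; "gripper": the opening, from 0 (shut) to 1 (fully open). A call has 1 to 20 rows; each row is the pose to reach, as a shift and turn from the pose commanded when the call began, along the tool's axes at that moment; what a row does not reach only later rows make up. A row lasts 1/8 s, in which the tool goes at most 62.5 mm and 10.7 degrees, less where a joint would pass 70% of its speed; a pose out of reach is approached as far as the arm can. A call with a gripper value outside its range is refused whole. The fingers move at their own pace and stop on an object; FORCE is the grip in N (left out, the last holds). Time passes only in rows, so rows that repeat a pose let the fingers close. It gives the time, the measured TCP pose, the force and the opening at its end, in the units of the state.
- status.observe(): the state, without advancing time (a new reading comes with each control period).
- read_camera(name): name is "scene" or "top" or "wrist"; returns (picture, depth): 384x512x3 uint8, red, green, blue; 384x512 float32, m along the optical axis (not along the pixel's ray), 0 where there is no reading.
- get_calibration(name): a dict with "fx", "fy", "cx", "cy" (pixels), "xyz" and "rotation" of the camera in the world; the wrist camera has in their place "mount" (4x4, takes a point from camera to tool coordinates, whose origin is the TCP and whose axes are the tool frame's). Camera axes: x right, y down, z forward; pixel columns grow to the right and rows downward; lengths in m; the calibration is good to about 2 mm. The wrist camera is an equidistant fisheye: a pixel r from the principal point sees the ray r / f radians off the axis. A picture is of the moment at which its call begins: read the wrist's pose just before it. get_calibration takes no time and is no camera call.
- robot.hand_in(): hands the job in, once; it reports no verdict.
The state is a dict: "time": time; "qpos": joint angles; "qvel": joint speeds; "joint_efforts": joint torques, N m; "tool_pos": TCP position; "tool_rot": TCP orientation; "contact_force": force on the tool from outside, world axes, zero at the start; "torque": the same for the moment, N m; "opening": finger opening in m.
Only numpy, scipy, OpenCV 4.12 (cv2) and the standard library are available. Lean on these libraries where they do the work, as an engineer would, in place of code of your own. Each camera call takes 0.05 s, during which the arm holds its last target.

## Working session

There is one attempt and no reset: what is moved stays moved. The work goes in short steps, Python scripts to look and compute and a shell command to move; the robot and the scene stay as the last step left them, time stands still between calls to the robot, and variables do not carry over. Pictures are saved under pics/ and viewed, and the job is handed in when it is done.

```bash
ls; mkdir -p pics
python3 - <<'E'
from cell import status, read_camera, get_calibration, robot
import cv2,numpy as np
print(status.observe()); print(robot.tcp_to_tips, [a for a in dir(robot) if a[0]!='_'])
for n in("scene","top"):
    p,d=read_camera(n); np.savez(f"{n}0.npz",p=p,d=d)
    cv2.imwrite(f"pics/{n}0.png",cv2.resize(p[:,:,::-1],(800,600),interpolation=cv2.INTER_CUBIC))
    c=get_calibration(n); print(n,c)
print(get_calibration("wrist"))
E
```

```text
pics
{'time': 0.0, 'qpos': array([-1.27800192e+00,  3.42720461e-01,  1.52495783e+00,  2.26923334e-05,
        1.27539505e+00, -1.45994908e-01]), 'qvel': array([-2.97607132e-03, -1.50234665e-03, -4.59006755e-04, -6.02001868e-05,
       -3.57574992e-04, -7.03646291e-05]), 'joint_efforts': array([-2.42523247e-04, -4.31247747e+01, -2.44212931e+01,  7.17359106e-02,
        5.59916126e-02, -1.42572967e-04]), 'tool_pos': array([ 0.2229686 , -0.47491014,  0.24306677]), 'tool_rot': array([-1.57055945e+00,  1.46177535e-03, -1.13201346e+00]), 'contact_force': array([-0.20121491,  0.28659361, -1.09275058]), 'torque': array([ 0.01319126,  0.0186751 , -0.03688042]), 'opening': 0.09192913799007829}
0.017 ['IKError', 'hand_in', 'tcp_to_tips']
scene {'fx': 377.55447988613247, 'fy': 377.55447988613247, 'cx': 257.57056530527393, 'cy': 194.91400634292768, 'xyz': array([0.4961212 , 0.29343264, 0.97215307]), 'rotation': array([-2.82531605e+00,  8.03802231e-04, -2.92778557e+00])}
top {'fx': 429.5841075067819, 'fy': 429.5841075067819, 'cx': 255.42760877374423, 'cy': 193.3073320572329, 'xyz': array([0.48968827, 0.00463582, 1.19026927]), 'rotation': array([-3.07337202,  0.01147661, -1.59314975])}
{'fx': 297.3186396354542, 'fy': 297.3186396354542, 'cx': 256.6318876788056, 'cy': 191.87062906681106, 'mount': array([[ 9.99999962e-01, -2.68660197e-04, -6.62087323e-05,
        -1.12716605e-03],
       [-8.28696244e-06, -2.68253492e-01,  9.63348361e-01,
        -1.41329301e-01],
       [-2.76574084e-04, -9.63348323e-01, -2.68253484e-01,
         7.17451298e-02],
       [ 0.00000000e+00,  0.00000000e+00,  0.00000000e+00,
         1.00000000e+00]])}
```

View pics/scene0.png

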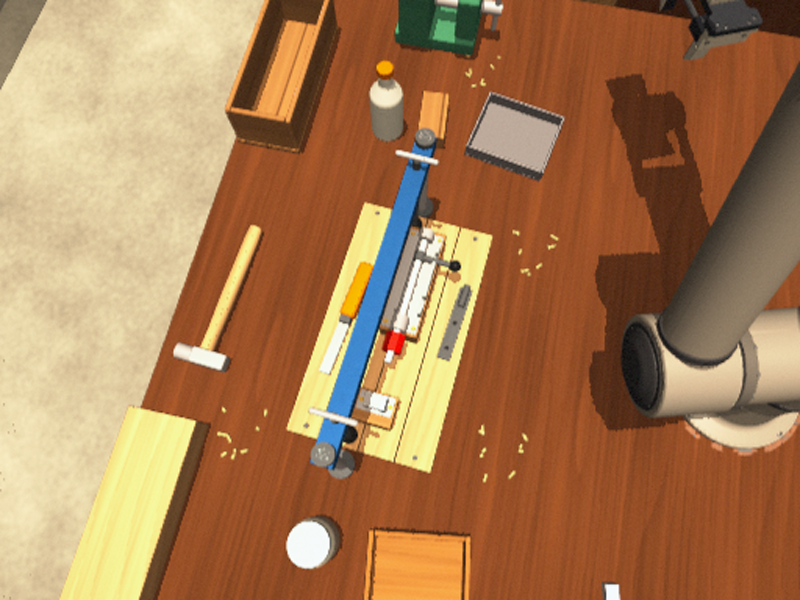

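View pics/top0.png

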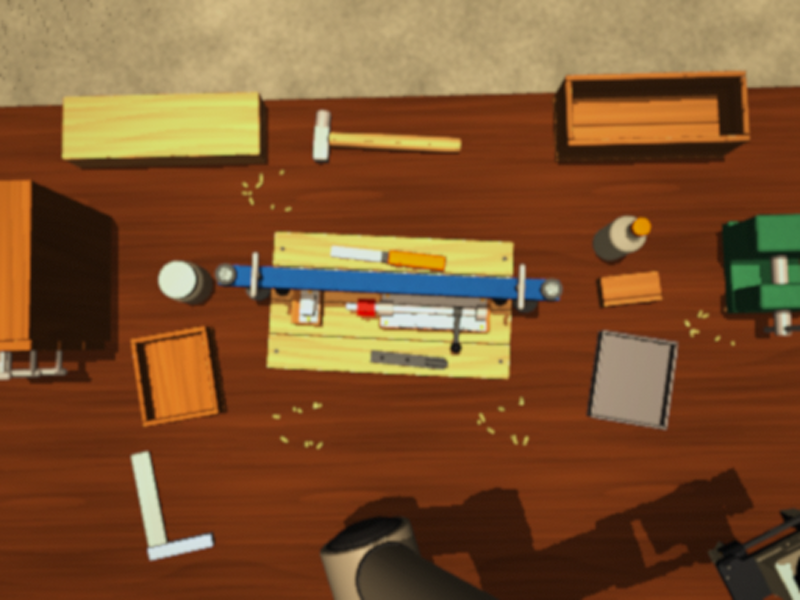

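The top view shows the hatch at the centre with its rod at about (360,308), the red sleeve at (367,308), the knob at (456,348), the wooden box at (175,375) on the robot's left, and the tray on the right. Next I'll enlarge this area.

```bash
cat > h.py <<'E'
import numpy as np,cv2
from scipy.spatial.transform import Rotation as R
from cell import status, read_camera, get_calibration, robot
def RT(e): return R.from_euler('xyz',e).as_matrix()
def ray(n,u,v):
    c=get_calibration(n); d=np.array([(u-c['cx'])/c['fx'],(v-c['cy'])/c['fy'],1]); 
    return np.array(c['xyz']),RT(c['rotation'])@d
def onz(n,u,v,z):
    o,d=ray(n,u,v); return o+d*(z-o[2])/d[2]
def proj(n,P):
    c=get_calibration(n); q=RT(c['rotation']).T@(np.array(P)-c['xyz']); return q[0]/q[2]*c['fx']+c['cx'],q[1]/q[2]*c['fy']+c['cy']
def wproj(P,st):
    c=get_calibration('wrist'); M=np.array(c['mount']); T=RT(st['tool_rot'])
    t=T.T@(np.array(P)-st['tool_pos']); q=M[:3,:3].T@(t-M[:3,3])
    r=np.hypot(q[0],q[1]); th=np.arctan2(r,q[2]); return c['cx']+q[0]/r*th*c['fx'],c['cy']+q[1]/r*th*c['fy']
def wray(u,v,st):
    c=get_calibration('wrist'); M=np.array(c['mount']); T=RT(st['tool_rot'])
    x,y=(u-c['cx'])/c['fx'],(v-c['cy'])/c['fy']; th=np.hypot(x,y); s=np.sin(th)/max(th,1e-9)
    d=M[:3,:3]@np.array([x*s,y*s,np.cos(th)])
    return T@M[:3,3]+st['tool_pos'],T@d
def crop(img,u0,v0,u1,v1,k,name):
    a=cv2.resize(img[v0:v1,u0:u1,::-1],None,fx=k,fy=k,interpolation=cv2.INTER_CUBIC); cv2.imwrite('pics/'+name,a)
E
python3 - <<'E'
from h import *
p=np.load('top0.npz')['p']; crop(p,165,145,345,245,4,'t1.png')
p=np.load('scene0.npz')['p']; crop(p,180,120,320,305,4,'s1.png')
crop(np.load('top0.npz')['p'],75,195,155,280,6,'t2.png')
E
```

```text
(no output)
```

View pics/t1.png

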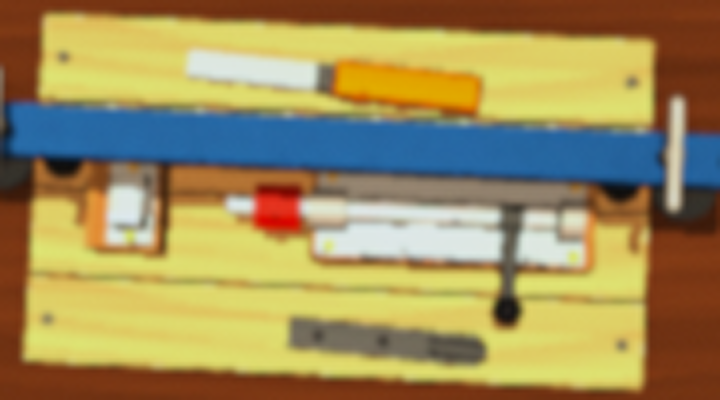

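View pics/s1.png

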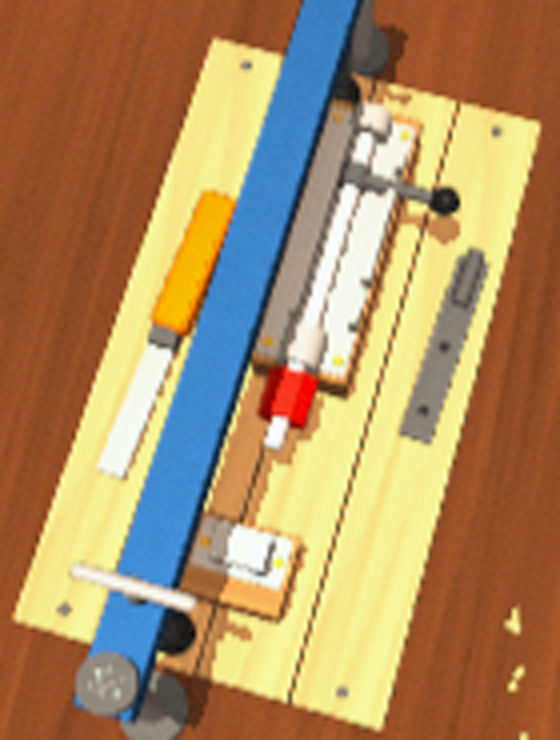

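View pics/t2.png

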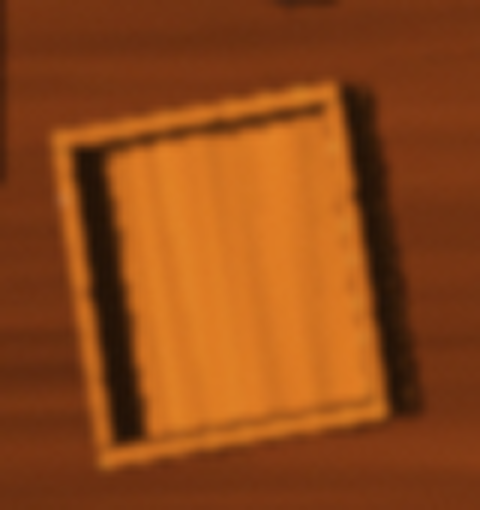

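```bash
cat > fit.py <<'E'
from h import *
from scipy.optimize import least_squares
def px(U,V,u0,v0,k): return u0+(U+.5)/k-.5, v0+(V+.5)/k-.5
top={(130,210,20):(42,15),(130,-210,20):(654,38),(-110,-210,20):(642,388),(-110,210,20):(23,362),(-60,None,74):(507,311),(0,70,74):(227,203)}
sc={(130,-210,20):(213,40),(-110,-210,20):(540,123),(-110,210,20):(382,728),(130,210,20):(15,620),(-60,None,74):(446,200),(0,70,74):(272,440)}
def W(q,P):
    c,s=np.cos(q[2]),np.sin(q[2]); x,y,z=np.array(P)/1e3
    return np.array([q[0]+c*x-s*y,q[1]+s*x+c*y,z])
def res(q,full=False):
    r=[]
    for n,D,a in(('top',top,(165,145,4)),('scene',sc,(180,120,4))):
        for P,uv in D.items():
            yk=q[3]*1e3
            P=(P[0],yk if P[1] is None else P[1],P[2])
            r.append(np.array(proj(n,W(q,P)))-px(*uv,*a))
    return np.array(r) if full else np.ravel(r)
if __name__=='__main__':
    s=least_squares(res,[.5,0,0,-.1],loss='soft_l1'); q=s.x; print(q,np.degrees(q[2])); print(res(q,True).round(2))
    for n,P in dict(tip=(0,70,74),knob=(-60,q[3]*1e3,74)).items(): print(n,W(q,P))
    for n,uv,a in(('top',(279,207),(165,145,4)),('scene',(290,398),(180,120,4))):
        p=onz(n,*px(*uv,*a),.08); c,s_=np.cos(q[2]),np.sin(q[2]); d=p-[q[0],q[1],0]; print('sleeve hatch',c*d[0]+s_*d[1],-s_*d[0]+c*d[1])
    # box outer top corners
    B=[onz('top',*px(*uv,75,195,6),.05) for uv in((52,133),(335,82),(388,415),(100,468))]; print(np.round(B,3),np.mean(B,0))
E
python3 fit.py
```

```text
[ 0.5574952   0.0321252  -0.06533233 -0.1133275 ] -3.743266665541774
[[ 0.58 -0.65]
 [ 0.16 -0.19]
 [ 0.36  0.21]
 [ 0.43 -0.04]
 [ 0.51 -0.63]
 [ 1.01  0.29]
 [-0.49 -0.39]
 [ 0.88  0.31]
 [ 0.63  1.15]
 [-1.    0.46]
 [-0.29  0.44]
 [ 0.43  1.65]]
tip [0.56206521 0.10197586 0.074     ]
knob [ 0.49022452 -0.07704338  0.074     ]
sleeve hatch -0.0008794179442404961 0.03829125301214432
sleeve hatch -0.0015117781586563893 0.03955928500778819
[[0.516 0.476 0.05 ]
 [0.536 0.35  0.05 ]
 [0.389 0.327 0.05 ]
 [0.368 0.454 0.05 ]] [0.45213557 0.40152912 0.05      ]
```

Run:
```python
from h import *
s=status.observe(); T=RT(s['tool_rot'])
for n in('scene','top'):
    D=np.load(n+'0.npz'); d=D['d']; c=get_calibration(n)
    v,u=np.mgrid[:384,:512]; q=np.stack([(u-c['cx'])/c['fx']*d,(v-c['cy'])/c['fy']*d,d],-1)[d>0]
    P=q@RT(c['rotation']).T+c['xyz']; t=(P-s['tool_pos'])@T
    m=(P[:,2]>.15)&(abs(t)<.3).all(1)
    t=t[m]; print(n,len(t))
    for lo in np.arange(-.3,.04,.02):
        k=t[(t[:,1]>lo)&(t[:,1]<=lo+.02)]
        if len(k): print('y %.2f n%d x %.3f %.3f z %.3f %.3f'%(lo,len(k),*[f(k[:,i]) for i in(0,2) for f in(np.min,np.max)]))
crop(np.load('scene0.npz')['p'],380,0,512,80,6,'s2.png')
crop(np.load('top0.npz')['p'],420,280,512,384,6,'t3.png')
p,d=read_camera('wrist'); crop(p,0,0,512,384,1,'w0.png')
```

```text
scene 1282
y -0.10 n708 x -0.096 -0.033 z -0.038 0.039
y -0.08 n282 x -0.094 -0.011 z -0.036 0.039
y -0.06 n127 x -0.088 -0.049 z -0.035 0.039
y -0.04 n2 x -0.055 -0.048 z 0.011 0.013
y -0.02 n81 x -0.065 0.048 z -0.011 0.013
y 0.00 n82 x -0.063 0.059 z -0.010 0.013
top 2161
y -0.16 n388 x -0.053 -0.014 z -0.012 0.037
y -0.14 n115 x -0.053 -0.015 z -0.021 0.036
y -0.12 n222 x -0.053 0.005 z -0.023 0.027
y -0.10 n954 x -0.098 0.018 z -0.027 0.037
y -0.08 n334 x -0.096 0.033 z -0.019 0.038
y -0.06 n41 x -0.090 -0.017 z 0.027 0.037
y -0.04 n5 x 0.041 0.044 z -0.003 0.004
y -0.02 n47 x -0.065 0.059 z -0.010 0.012
y 0.00 n55 x -0.064 0.060 z -0.011 0.011
```

View pics/s2.png

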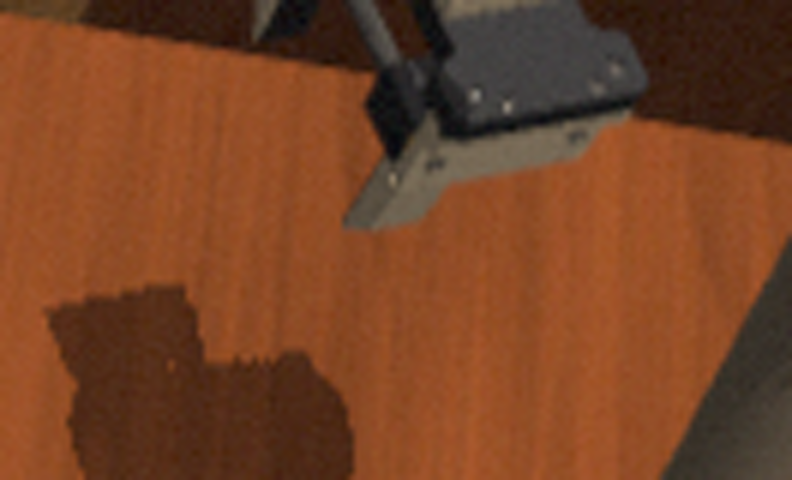

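View pics/w0.png

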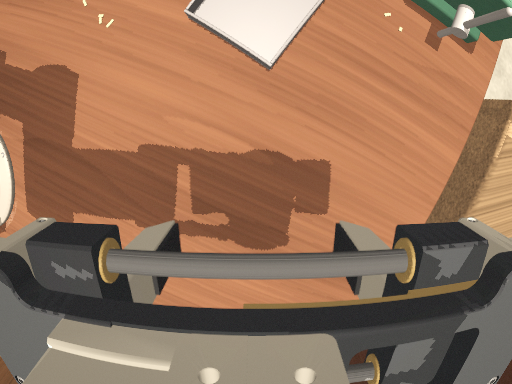

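View pics/t3.png

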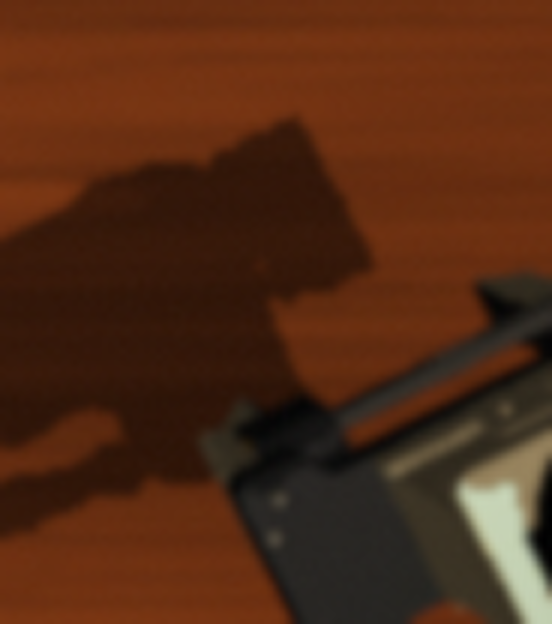

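```bash
cat >> h.py <<'E'
Q=[0.5575,0.0321,-0.0653]
def H(P,q=None):
    q=q or Q; return R.from_euler('z',q[2]).as_matrix()@(np.array(P,float)/1e3)+[q[0],q[1],0]
def toH(P): return R.from_euler('z',-Q[2]).as_matrix()@(np.array(P)-[Q[0],Q[1],0])*1e3
def ori_sleeve(t):  # lean deg, x=j,y=a,z=+hatch y
    t=np.radians(t); j=[np.cos(t),0,np.sin(t)]; a=[np.sin(t),0,-np.cos(t)]
    return R.from_euler('z',Q[2]).as_matrix()@np.array([j,a,[0,1,0]]).T
def ori_knob(t):  # x=+hatch y, y=a
    t=np.radians(t); a=[np.sin(t),0,-np.cos(t)]
    return R.from_euler('z',Q[2]).as_matrix()@np.array([[0,1,0],a,np.cross([0,1,0],a)]).T
def go(P,Rm,st=None):
    st=st or status.observe(); T=RT(st['tool_rot']); d=T.T@(np.array(P)-st['tool_pos'])
    r=R.from_matrix(T.T@Rm).as_rotvec()
    n=max(np.linalg.norm(d)/.0625,np.degrees(np.linalg.norm(r))/10.7)
    print('d',d.round(4),'r',r.round(4),'rows>=%.1f'%n)
E
python3 - <<'E'
from h import *
D=np.load('top0.npz')['d']
def pt(n,u,v):
    d=np.load(n+'0.npz')['d'][int(round(v)),int(round(u))]; o,r=ray(n,u,v); return o+r*d
from fit import px
for nm,uv in dict(strapL=(300,333),strapM=(385,342),strapR=(475,350),board=(200,330),barrel=(330,210),battenend=(314,245),glueplate=(400,245),knob=(507,308),keeper=(128,205),blockR=(162,235),chis=(400,85)).items():
    print(nm,toH(pt('top',*px(*uv,165,145,4))).round(1))
a=H([0,38.5,71]); Rm=ori_sleeve(53)
print('sleeve',a)
pre=a-.13*Rm[:,1]; print('pre',pre)
go([.40,-.02,.25],ori_sleeve(0)); go(pre,Rm)
s=status.observe()
E
```

```text
strapL [-82.3  23.6  25.7]
strapM [-85.9 -34.   27.8]
strapR [-88.6 -94.7  30.3]
board [-83.3  92.1  18.4]
barrel [-1.9  4.9 88.8]
battenend [-23.8  15.3  61.5]
glueplate [-21.5 -41.1  64.3]
knob [ -59.8 -111.3   83.2]
keeper [ -4.3 134.7  90.1]
blockR [-21.  117.2  49.8]
chis [ 86.8 -36.8  42.9]
sleeve [0.56001226 0.07051795 0.071     ]
pre [0.45641092 0.07729275 0.14923595]
d [-0.3367 -0.0064  0.3536] r [-7.0000e-04 -1.0667e+00 -1.0000e-03] rows>=7.8
d [-0.4007  0.0945  0.4459] r [ 0.4913 -0.9871 -0.8341] rows>=9.7
```

```bash
python3 -m creep '[{"dx":-0.337,"dy":-0.006,"dz":0.354,"ry":-1.067,"gripper":0.54},{"dx":-0.337,"dy":-0.006,"dz":0.354,"ry":-1.067},{"dx":-0.337,"dy":-0.006,"dz":0.354,"ry":-1.067},{"dx":-0.337,"dy":-0.006,"dz":0.354,"ry":-1.067},{"dx":-0.337,"dy":-0.006,"dz":0.354,"ry":-1.067},{"dx":-0.337,"dy":-0.006,"dz":0.354,"ry":-1.067},{"dx":-0.337,"dy":-0.006,"dz":0.354,"ry":-1.067},{"dx":-0.337,"dy":-0.006,"dz":0.354,"ry":-1.067},{"dx":-0.337,"dy":-0.006,"dz":0.354,"ry":-1.067},{"dx":-0.337,"dy":-0.006,"dz":0.354,"ry":-1.067},{"dx":-0.337,"dy":-0.006,"dz":0.354,"ry":-1.067}]'
python3 - <<'E'
from h import *
a=H([0,38.5,71]); Rm=ori_sleeve(53)
go(a-.13*Rm[:,1],Rm); print(status.observe())
E
```

```text
d [-0.4007  0.0945  0.4459] r [ 0.4913 -0.9871 -0.8341] rows>=9.7
{'time': 0.15, 'qpos': array([-1.27799020e+00,  3.42558566e-01,  1.52476929e+00, -4.68157910e-05,
        1.27541307e+00, -1.45977185e-01]), 'qvel': array([-0.00119284, -0.00252401, -0.00201897, -0.00063311, -0.00148257,
       -0.00183635]), 'joint_efforts': array([ 2.08639362e-04, -4.31471407e+01, -2.44354033e+01,  7.16065639e-02,
        5.38207416e-02, -9.45139118e-05]), 'tool_pos': array([ 0.22297733, -0.47498738,  0.24321662]), 'tool_rot': array([-1.57067360e+00,  1.14257325e-03, -1.13199929e+00]), 'contact_force': array([-0.11931506,  0.50419643,  0.22974361]), 'torque': array([-0.00619769, -0.00711126, -0.01839878]), 'opening': 0.09198072499378582}invalid input at $[0]: expected keys dx, dy, dz, rx, ry, rz, gripper
```

```bash
python3 -m creep '[{"dx":-0.337,"dy":-0.006,"dz":0.354,"rx":0,"ry":-1.067,"rz":0,"gripper":0.54},{"dx":-0.337,"dy":-0.006,"dz":0.354,"rx":0,"ry":-1.067,"rz":0,"gripper":0.54},{"dx":-0.337,"dy":-0.006,"dz":0.354,"rx":0,"ry":-1.067,"rz":0,"gripper":0.54},{"dx":-0.337,"dy":-0.006,"dz":0.354,"rx":0,"ry":-1.067,"rz":0,"gripper":0.54},{"dx":-0.337,"dy":-0.006,"dz":0.354,"rx":0,"ry":-1.067,"rz":0,"gripper":0.54},{"dx":-0.337,"dy":-0.006,"dz":0.354,"rx":0,"ry":-1.067,"rz":0,"gripper":0.54},{"dx":-0.337,"dy":-0.006,"dz":0.354,"rx":0,"ry":-1.067,"rz":0,"gripper":0.54},{"dx":-0.337,"dy":-0.006,"dz":0.354,"rx":0,"ry":-1.067,"rz":0,"gripper":0.54},{"dx":-0.337,"dy":-0.006,"dz":0.354,"rx":0,"ry":-1.067,"rz":0,"gripper":0.54},{"dx":-0.337,"dy":-0.006,"dz":0.354,"rx":0,"ry":-1.067,"rz":0,"gripper":0.54},{"dx":-0.337,"dy":-0.006,"dz":0.354,"rx":0,"ry":-1.067,"rz":0,"gripper":0.54}]'
python3 - <<'E'
from h import *
a=H([0,38.5,71]); Rm=ori_sleeve(53)
go(a-.13*Rm[:,1],Rm); print(status.observe()['qpos'].round(2))
E
```

```text
time: 1.52
tool_pos: [0.4001, -0.0209, 0.2496]
tool_rot: [-1.571, 0.0, -0.067]
contact_force: [-0.2, -0.3, 0.2]
opening: 0.0499
d [0.0497 0.1003 0.1018] r [ 0.001  -0.0014 -0.9254] rows>=5.0
[-0.24  0.11  1.82 -0.    1.22 -0.18]
```

```bash
python3 -m creep '[{"dx":0.02,"dy":0.03,"dz":0.05,"rx":0,"ry":0,"rz":-0.3,"gripper":0.54},{"dx":0.04,"dy":0.07,"dz":0.09,"rx":0,"ry":0,"rz":-0.6,"gripper":0.54},{"dx":0.05,"dy":0.1,"dz":0.102,"rx":0,"ry":0,"rz":-0.925,"gripper":0.54},{"dx":0.05,"dy":0.1,"dz":0.102,"rx":0,"ry":0,"rz":-0.925,"gripper":0.54},{"dx":0.05,"dy":0.1,"dz":0.102,"rx":0,"ry":0,"rz":-0.925,"gripper":0.54},{"dx":0.05,"dy":0.1,"dz":0.102,"rx":0,"ry":0,"rz":-0.925,"gripper":0.54},{"dx":0.05,"dy":0.1,"dz":0.102,"rx":0,"ry":0,"rz":-0.925,"gripper":0.54},{"dx":0.05,"dy":0.1,"dz":0.102,"rx":0,"ry":0,"rz":-0.925,"gripper":0.54}]'
python3 - <<'E'
from h import *
a=H([0,38.5,71]); Rm=ori_sleeve(53)
s=status.observe(); go(a-.13*Rm[:,1],Rm); print(s['qpos'].round(2))
p,d=read_camera('wrist'); np.savez('w1.npz',p=p,d=d)
for nm,P in dict(tip=(0,70,74),slF=(0,53.5,71),slB=(0,23.5,71),keepmouth=(0,125,74)).items(): print(nm,np.round(wproj(H(P),s),1))
crop(p,0,0,512,384,1.5,'w1.png')
E
```

```text
time: 2.52
tool_pos: [0.448, 0.1022, 0.2545]
tool_rot: [-1.605, -0.8, -0.073]
contact_force: [0.6, 0.3, -0.5]
opening: 0.0494
d [-0.0684  0.0815 -0.0214] r [ 0.0403 -0.0029 -0.1254] rows>=1.7
[ 0.21 -0.04  2.25 -0.99  0.28  1.18]
tip [215.  160.1]
slF [214.1 173. ]
slB [215.2 196.4]
keepmouth [213.6 114. ]
```

View pics/w1.png

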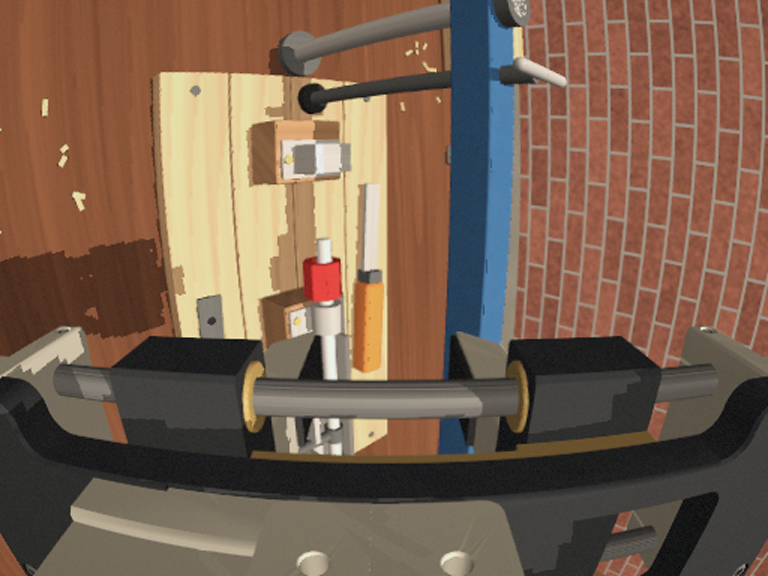

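```bash
cat > kin.py <<'E'
from h import *
from scipy.optimize import least_squares
data=[([-1.27799020e+00,  3.42558566e-01,  1.52476929e+00, -4.68157910e-05,1.27541307e+00, -1.45977185e-01],[0.22297733,-0.47498738,0.24321662],[-1.5706736,1.14257325e-03,-1.13199929])]
import json,os
if os.path.exists('d.json'): data+=[tuple(x) for x in json.load(open('d.json'))]
def rr(a,q): return R.from_euler(a,q).as_matrix()
def fk(q,k):
    a1,h,l2,l3,L,d,e=k
    A=rr('z',q[0]); B=A@rr('y',q[1]); C=B@rr('y',q[2]); D=C@rr('z',q[3])@rr('y',q[4]); E=D@rr('z',q[5])
    p=A@[a1,d,h]+B@[0,0,l2]+C@[e,0,l3]+E@[0,0,L]
    # E z = approach = tool y
    return p,E
if __name__=='__main__':
    s=status.observe(); o=json.load(open('d.json')) if os.path.exists('d.json') else []
    o.append([list(s['qpos']),list(s['tool_pos']),list(s['tool_rot'])]); json.dump(o,open('d.json','w'))
    data+= [o[-1]]
    f=lambda k: np.concatenate([fk(q,k)[0]-p for q,p,_ in data]+[1e-3*(np.array(k)-[0,.45,.42,.42,.25,0,0])])
    r=least_squares(f,[0,.45,.42,.42,.25,0,0]); print(r.x.round(4)); print((r.fun*1e3).round(2))
    for q,p,t in data: print(np.round(fk(q,r.x)[1].T@RT(t),3).tolist())
    json.dump(list(r.x),open('k.json','w'))
E
python3 - <<'E'
import json
json.dump([],open('d.json','w'))
E
python3 kin.py
```

```text
[0.024  0.3845 0.429  0.4074 0.3011 0.0764 0.1309]
[-0.    0.    0.    0.    0.   -0.    0.02 -0.07  0.01 -0.01  0.05  0.08
  0.13]
[[-1.0, 0.0, 0.0], [0.0, -0.0, 1.0], [0.0, 1.0, 0.0]]
[[-1.0, -0.0, 0.0], [0.0, 0.0, 1.0], [-0.0, 1.0, -0.0]]
```

Run:
```python
from h import *
a=H([0,38.5,71]); Rm=ori_sleeve(35)
go(a-.16*ori_sleeve(40)[:,1],Rm)
```

```text
d [-0.0383  0.0533 -0.0228] r [ 0.0376 -0.0077  0.1951] rows>=1.1
```

```bash
python3 -m creep '[{"dx":-0.038,"dy":0.053,"dz":-0.023,"rx":0.038,"ry":-0.008,"rz":0.195,"gripper":0.54},{"dx":-0.038,"dy":0.053,"dz":-0.023,"rx":0.038,"ry":-0.008,"rz":0.195,"gripper":0.54},{"dx":-0.038,"dy":0.053,"dz":-0.023,"rx":0.038,"ry":-0.008,"rz":0.195,"gripper":0.54},{"dx":-0.038,"dy":0.053,"dz":-0.023,"rx":0.038,"ry":-0.008,"rz":0.195,"gripper":0.54}]'
python3 kin.py
python3 - <<'E'
from h import *
a=H([0,38.5,71]); Rm=ori_sleeve(35)
go(a-.16*ori_sleeve(40)[:,1],Rm); print(status.observe()['qpos'].round(3))
E
```

```text
time: 3.08
tool_pos: [0.4582, 0.077, 0.1967]
tool_rot: [-1.576, -0.594, -0.068]
contact_force: [-0.5, 0.2, 0.7]
opening: 0.0497
[0.     0.223  0.5062 0.3796 0.3011 0.0764 0.0465]
[-0.   -0.    0.    0.    0.   -0.   -0.   -0.    0.    0.   -0.23  0.09
 -0.04  0.05  0.08  0.05]
[[-1.0, 0.0, 0.0], [0.0, -0.0, 1.0], [0.0, 1.0, 0.0]]
[[-1.0, -0.0, 0.0], [0.0, 0.0, 1.0], [-0.0, 1.0, -0.0]]
[[-1.0, -0.0, 0.0], [0.0, 0.0, 1.0], [0.0, 1.0, -0.0]]
d [-0.0024  0.0021  0.0002] r [ 0.0063 -0.0019 -0.0172] rows>=0.1
[ 0.046  0.07   2.207 -0.247  0.283  0.332]
```

```bash
cat > ik.py <<'E'
from kin import *
K=json.load(open('k.json'))
C=np.array([[-1,0,0],[0,0,1],[0,1,0]])
lo=np.array([-2.53,-.77,.04,-1,.28,-3.11]); hi=np.array([2.53,2.02,2.7,4.14,2.66,3.11])
def ik(P,Rm,q0,bounded=True):
    def f(q):
        p,E=fk(q,K); return np.r_[(p-P)*10,R.from_matrix(Rm.T@E@C).as_rotvec()*2]
    r=least_squares(f,np.clip(q0,lo+1e-3,hi-1e-3),bounds=(lo,hi) ); p,E=fk(r.x,K)
    return r.x,np.linalg.norm(p-P)*1e3,np.degrees(np.linalg.norm(R.from_matrix(Rm.T@E@C).as_rotvec()))
E
python3 - <<'E'
from ik import *
q0=status.observe()['qpos']
for hy in(38.5,95):
  for t in(20,30,35,40,45,50,53,56):
    for s in(8,50,100):
        P=H([0,hy,71])-ori_sleeve(t)[:,1]*s/1e3
        res=[ik(P,ori_sleeve(t),q) for q in(q0,[.1,.3,1.5,0,.6,.1],[.1,-.3,2.5,3.1,.5,-3],[.1,-.3,2.5,1.5,.5,-1.4],[.1,-.3,2.5,3.1,.5,3])]
        b=min(res,key=lambda r:r[1]+r[2]); print(hy,t,s,b[0].round(2),'%.1f %.1f'%b[1:])
E
```

```text
38.5 20 8 [ 0.    0.48  1.92 -0.06  0.39  0.12] 0.0 0.0
38.5 20 50 [ 0.    0.39  1.92 -0.05  0.48  0.11] 0.0 0.0
38.5 20 100 [ 0.01  0.29  1.91 -0.04  0.6   0.1 ] 0.0 0.0
38.5 30 8 [ 0.03  0.46  1.98 -0.25  0.28  0.33] 6.5 5.3
38.5 30 50 [ 0.02  0.36  2.04 -0.2   0.28  0.27] 3.9 3.0
38.5 30 100 [ 0.02  0.24  2.1  -0.15  0.29  0.22] 0.0 0.0
38.5 35 8 [0.02 0.5  2.21 3.36 0.28 3.  ] 6.6 5.3
38.5 35 50 [0.04 0.41 2.27 3.44 0.28 2.93] 9.2 7.2
38.5 35 100 [ 0.05  0.23  2.11 -0.34  0.28  0.43] 6.1 4.5
38.5 40 8 [0.02 0.5  2.21 3.35 0.28 3.01] 1.0 0.8
38.5 40 50 [0.03 0.4  2.27 3.39 0.28 2.98] 3.1 2.4
38.5 40 100 [0.06 0.28 2.34 3.51 0.28 2.87] 6.4 4.8
38.5 45 8 [0.02 0.52 2.26 3.3  0.43 3.07] 0.0 0.0
38.5 45 50 [0.03 0.42 2.31 3.33 0.38 3.03] 0.0 0.0
38.5 45 100 [0.05 0.28 2.36 3.42 0.29 2.96] 0.0 0.0
38.5 50 8 [0.03 0.57 2.31 3.27 0.62 3.1 ] 0.0 0.0
38.5 50 50 [0.04 0.47 2.38 3.29 0.58 3.09] 0.0 0.0
38.5 50 100 [0.06 0.34 2.44 3.33 0.52 3.06] 0.0 0.0
38.5 53 8 [0.03 0.61 2.34 3.26 0.73 3.11] 0.1 0.1
38.5 53 50 [0.04 0.52 2.41 3.27 0.72 3.11] 0.0 0.0
38.5 53 100 [0.06 0.39 2.49 3.31 0.67 3
[... 689 characters left out ...]
2.73] 1.1 1.0
95 40 50 [0.21 0.42 2.21 3.92 0.28 2.59] 2.4 2.2
95 40 100 [0.25 0.31 2.26 4.14 0.28 2.39] 4.3 3.8
95 45 8 [0.18 0.54 2.2  3.59 0.41 2.9 ] 0.0 0.0
95 45 50 [0.2  0.44 2.25 3.69 0.37 2.81] 0.0 0.0
95 45 100 [0.23 0.31 2.3  3.89 0.31 2.63] 0.0 0.0
95 50 8 [0.19 0.58 2.25 3.51 0.58 3.  ] 0.0 0.0
95 50 50 [0.22 0.49 2.31 3.57 0.55 2.96] 0.0 0.0
95 50 100 [0.26 0.36 2.37 3.67 0.5  2.88] 0.0 0.0
95 53 8 [0.2  0.61 2.28 3.48 0.69 3.04] 0.0 0.0
95 53 50 [0.23 0.53 2.35 3.53 0.67 3.02] 0.0 0.0
95 53 100 [0.27 0.41 2.42 3.61 0.63 2.97] 0.0 0.0
95 56 8 [0.21 0.65 2.3  3.46 0.8  3.07] 0.0 0.0
95 56 50 [0.24 0.57 2.38 3.5  0.8  3.06] 0.0 0.0
95 56 100 [0.29 0.46 2.46 3.57 0.77 3.03] 0.0 0.0
```

```bash
cat > path.py <<'E'
from ik import *
F=np.diag([-1,1,-1.])
def rows(qs,st,verbose=True):
    T=RT(st['tool_rot']); out=[]
    for q in qs:
        p,E=fk(q,K); E=E@C; d=T.T@(p-st['tool_pos']); r=R.from_matrix(T.T@E).as_rotvec()
        if out and np.dot(r,out[-1][3:])<0 and np.linalg.norm(r)>2: r=r*(1-2*np.pi/np.linalg.norm(r))
        out.append(np.r_[d,r])
        if verbose: print('tcp H',toH(p).round(0),'a',E[:,1].round(2),'x',E[:,0].round(2),' row',d.round(3),r.round(2))
    return out
E
python3 - <<'E'
from path import *
st=status.observe(); q0=st['qpos']
t=53; Rm=ori_sleeve(t)@F; P=H([0,38.5,71])-Rm[:,1]*.13
for q in([.07,.4,2.4,3.3,.6,0],[.05,.3,2.5,3.3,.6,-.1]):
    print([np.round(x,3) for x in ik(P,Rm,q)])
q1=ik(P,Rm,[.07,.4,2.4,3.3,.6,0])[0]
n=18; w=np.linspace(0,1,n+1)[1:]
qs=[q0+(q1-q0)*x for x in w]
for i,q in enumerate(qs): q[4]+=.35*np.sin(np.pi*w[i]); q[1]-=.25*np.sin(np.pi*w[i])
rows(qs,st)
E
```

```text
[array([ 0.075,  0.303,  2.528,  3.336,  0.618, -0.074]), np.float64(0.0), np.float64(0.0)]
[array([ 0.075,  0.303,  2.528,  3.336,  0.618, -0.074]), np.float64(0.0), np.float64(0.0)]
tcp H [-134.   51.  189.] a [ 0.49  0.01 -0.87] x [ 0.85 -0.22  0.48]  row [-0.031 -0.011  0.012] [0.04 0.17 0.08]
tcp H [-166.   73.  184.] a [ 0.43  0.09 -0.9 ] x [ 0.85 -0.37  0.38]  row [-0.06  -0.025  0.034] [0.09 0.33 0.17]
tcp H [-194.  102.  184.] a [ 0.38  0.19 -0.9 ] x [ 0.83 -0.49  0.25]  row [-0.083 -0.041  0.063] [0.17 0.48 0.25]
tcp H [-217.  136.  190.] a [ 0.35  0.31 -0.89] x [ 0.8  -0.59  0.11]  row [-0.099 -0.059  0.097] [0.26 0.63 0.33]
tcp H [-233.  171.  203.] a [ 0.33  0.43 -0.84] x [ 0.76 -0.65 -0.03]  row [-0.105 -0.08   0.132] [0.36 0.77 0.41]
tcp H [-243.  205.  222.] a [ 0.33  0.54 -0.77] x [ 0.71 -0.69 -0.17]  row [-0.102 -0.101  0.166] [0.47 0.91 0.47]
tcp H [-244.  234.  246.] a [ 0.36  0.64 -0.68] x [ 0.65 -0.7  -0.31]  row [-0.091 -0.121  0.194] [0.58 1.06 0.52]
tcp H [-237.  256.  271.] a [ 0.4   0.71 -0.58] x [ 0.58 -0.69 -0.44]  row [-0.071 -0.139  0.216] [0.68 1.21 0.
[... 441 characters left out ...]
.208] [0.97 1.89 0.56]
tcp H [-123.  222.  323.] a [ 0.78  0.57 -0.25] x [ 0.06 -0.47 -0.88]  row [ 0.053 -0.118  0.183] [0.98 2.09 0.51]
tcp H [-101.  190.  304.] a [ 0.85  0.45 -0.27] x [-0.08 -0.4  -0.91]  row [ 0.061 -0.089  0.151] [0.96 2.29 0.45]
tcp H [-85. 153. 274.] a [ 0.89  0.33 -0.33] x [-0.23 -0.31 -0.92]  row [ 0.057 -0.056  0.114] [0.9  2.5  0.37]
tcp H [-80. 114. 236.] a [ 0.89  0.2  -0.41] x [-0.37 -0.21 -0.91]  row [ 0.04  -0.021  0.076] [0.8  2.71 0.27]
tcp H [-86.  75. 194.] a [ 0.86  0.07 -0.5 ] x [-0.5  -0.09 -0.86]  row [0.011 0.011 0.037] [0.67 2.91 0.15]
tcp H [-104.   39.  149.] a [ 0.8  -0.05 -0.6 ] x [-0.6   0.04 -0.8 ]  row [-0.028  0.038  0.   ] [0.52 3.1  0.01]
```

```bash
cat > flip.py <<'E'
from path import *
import sys
a,b=map(int,sys.argv[1:]); n=24
st=status.observe()
if a==0: json.dump(list(st['qpos']),open('q0.json','w'))
q0=np.array(json.load(open('q0.json')))
Rm=ori_sleeve(53)@F; P=H([0,38.5,71])-Rm[:,1]*.14
q1=ik(P,Rm,[.07,.4,2.4,3.3,.6,0])[0]
qs=[]
for i in range(a+1,b+1):
    w=i/n; q=q0+(q1-q0)*w; q[4]+=.35*np.sin(np.pi*w); q[1]-=.4*np.sin(np.pi*w); qs.append(q)
print('now',st['qpos'].round(2),'want start',(q0+(q1-q0)*a/n).round(2)); 
T=RT(st['tool_rot'])
for i,r in enumerate(rows(qs,st,False)):
    p=T@r[:3]+st['tool_pos']; print(toH(p).round(0), r[:3].round(3).tolist(),r[3:].round(2).tolist())
E
python3 flip.py 0 12
```

```text
now [ 0.05  0.07  2.21 -0.25  0.28  0.33] want start [ 0.05  0.07  2.21 -0.25  0.28  0.33]
[-126.   47.  199.] [-0.018, -0.016, 0.009] [0.03, 0.13, 0.04]
[-149.   61.  203.] [-0.036, -0.031, 0.023] [0.07, 0.25, 0.08]
[-171.   80.  207.] [-0.052, -0.048, 0.041] [0.13, 0.36, 0.13]
[-192.  102.  214.] [-0.065, -0.065, 0.063] [0.2, 0.48, 0.17]
[-210.  127.  223.] [-0.075, -0.083, 0.088] [0.27, 0.58, 0.22]
[-225.  154.  236.] [-0.081, -0.102, 0.114] [0.36, 0.69, 0.26]
[-237.  180.  251.] [-0.082, -0.122, 0.14] [0.45, 0.79, 0.31]
[-246.  204.  269.] [-0.079, -0.142, 0.165] [0.54, 0.88, 0.35]
[-251.  226.  290.] [-0.072, -0.161, 0.186] [0.64, 0.98, 0.38]
[-251.  244.  311.] [-0.06, -0.18, 0.204] [0.73, 1.08, 0.41]
[-248.  257.  333.] [-0.045, -0.196, 0.217] [0.82, 1.19, 0.44]
[-240.  265.  353.] [-0.027, -0.208, 0.225] [0.9, 1.3, 0.46]
```

```bash
python3 -m creep '[{"dx":-0.018,"dy":-0.016,"dz":0.009,"rx":0.03,"ry":0.13,"rz":0.04,"gripper":0.54},{"dx":-0.036,"dy":-0.031,"dz":0.023,"rx":0.07,"ry":0.25,"rz":0.08,"gripper":0.54},{"dx":-0.052,"dy":-0.048,"dz":0.041,"rx":0.13,"ry":0.36,"rz":0.13,"gripper":0.54},{"dx":-0.065,"dy":-0.065,"dz":0.063,"rx":0.2,"ry":0.48,"rz":0.17,"gripper":0.54},{"dx":-0.075,"dy":-0.083,"dz":0.088,"rx":0.27,"ry":0.58,"rz":0.22,"gripper":0.54},{"dx":-0.081,"dy":-0.102,"dz":0.114,"rx":0.36,"ry":0.69,"rz":0.26,"gripper":0.54},{"dx":-0.082,"dy":-0.122,"dz":0.14,"rx":0.45,"ry":0.79,"rz":0.31,"gripper":0.54},{"dx":-0.079,"dy":-0.142,"dz":0.165,"rx":0.54,"ry":0.88,"rz":0.35,"gripper":0.54},{"dx":-0.072,"dy":-0.161,"dz":0.186,"rx":0.64,"ry":0.98,"rz":0.38,"gripper":0.54},{"dx":-0.06,"dy":-0.18,"dz":0.204,"rx":0.73,"ry":1.08,"rz":0.41,"gripper":0.54},{"dx":-0.045,"dy":-0.196,"dz":0.217,"rx":0.82,"ry":1.19,"rz":0.44,"gripper":0.54},{"dx":-0.027,"dy":-0.208,"dz":0.225,"rx":0.9,"ry":1.3,"rz":0.46,"gripper":0.54}]'
python3 kin.py; python3 flip.py 12 24
```

```text
time: 4.58
tool_pos: [0.3329, 0.3133, 0.3534]
tool_rot: [-0.463, 0.499, -0.857]
contact_force: [-0.1, -0.1, 0.1]
opening: 0.0496
[0.     0.2229 0.5062 0.3796 0.3011 0.0764 0.0465]
[-0.   -0.    0.   -0.   -0.   -0.   -0.   -0.   -0.    0.    0.    0.
  0.   -0.23  0.09 -0.04  0.05  0.08  0.05]
[[-1.0, 0.0, 0.0], [0.0, -0.0, 1.0], [0.0, 1.0, 0.0]]
[[-1.0, -0.0, 0.0], [0.0, 0.0, 1.0], [-0.0, 1.0, -0.0]]
[[-1.0, -0.0, 0.0], [0.0, 0.0, 1.0], [0.0, 1.0, -0.0]]
[[-1.0, 0.0, 0.0], [-0.0, -0.0, 1.0], [0.0, 1.0, -0.0]]
now [ 0.07 -0.23  2.37  1.55  0.79  0.13] want start [0.06 0.17 2.37 1.55 0.44 0.12]
[-228.  268.  370.] [-0.0, 0.002, 0.022] [0.09, 0.1, 0.02]
[-212.  264.  383.] [0.006, 0.002, 0.042] [0.17, 0.21, 0.03]
[-193.  256.  390.] [0.019, 0.002, 0.06] [0.25, 0.32, 0.02]
[-172.  242.  391.] [0.04, 0.001, 0.073] [0.33, 0.44, -0.0]
[-150.  224.  384.] [0.069, 0.0, 0.081] [0.4, 0.57, -0.04]
[-129.  202.  369.] [0.103, -0.001, 0.082] [0.46, 0.69, -0.09]
[-111.  177.  346.] [0.14, -0.002, 0.075] [0.52, 0.82, -0.16]
[-97. 150. 316.] [0.18, -0.005, 0.059] [0.57, 0.95, -0.24]
[-90. 122. 280.] [0.22, -0.009, 0.035] [0.61, 1.08, -0.33]
[-89.  93. 240.] [0.257, -0.016, 0.004] [0.65, 1.21, -0.44]
[-97.  65. 197.] [0.29, -0.025, -0.034] [0.69, 1.33, -0.56]
[-112.   39.  155.] [0.318, -0.036, -0.077] [0.72, 1.45, -0.68]
```

The kinematic model fits the measured poses exactly. I'll continue with the second half of the wrist flip.

```bash
python3 -m creep '[{"dx":0,"dy":0.002,"dz":0.022,"rx":0.09,"ry":0.1,"rz":0.02,"gripper":0.54},{"dx":0.006,"dy":0.002,"dz":0.042,"rx":0.17,"ry":0.21,"rz":0.03,"gripper":0.54},{"dx":0.019,"dy":0.002,"dz":0.06,"rx":0.25,"ry":0.32,"rz":0.02,"gripper":0.54},{"dx":0.04,"dy":0.001,"dz":0.073,"rx":0.33,"ry":0.44,"rz":0,"gripper":0.54},{"dx":0.069,"dy":0,"dz":0.081,"rx":0.4,"ry":0.57,"rz":-0.04,"gripper":0.54},{"dx":0.103,"dy":-0.001,"dz":0.082,"rx":0.46,"ry":0.69,"rz":-0.09,"gripper":0.54},{"dx":0.14,"dy":-0.002,"dz":0.075,"rx":0.52,"ry":0.82,"rz":-0.16,"gripper":0.54},{"dx":0.18,"dy":-0.005,"dz":0.059,"rx":0.57,"ry":0.95,"rz":-0.24,"gripper":0.54},{"dx":0.22,"dy":-0.009,"dz":0.035,"rx":0.61,"ry":1.08,"rz":-0.33,"gripper":0.54},{"dx":0.257,"dy":-0.016,"dz":0.004,"rx":0.65,"ry":1.21,"rz":-0.44,"gripper":0.54},{"dx":0.29,"dy":-0.025,"dz":-0.034,"rx":0.69,"ry":1.33,"rz":-0.56,"gripper":0.54},{"dx":0.318,"dy":-0.036,"dz":-0.077,"rx":0.72,"ry":1.45,"rz":-0.68,"gripper":0.54},{"dx":0.318,"dy":-0.036,"dz":-0.077,"rx":0.72,"ry":1.45,"rz":-0.68,"gripper":0.54},{"dx":0.318,"dy":-0.036,"dz":-0.077,"rx":0.72,"ry":1.45,"rz":-0.68,"gripper":0.54}]'
python3 - <<'E'
from path import *
s=status.observe(); Rm=ori_sleeve(53)@F
go(H([0,38.5,71])-Rm[:,1]*.14,Rm,s); print(s['qpos'].round(2))
p,d=read_camera('wrist'); np.savez('w2.npz',p=p,d=d)
for nm,P in dict(tip=(0,70,74),slF=(0,53.5,71),slB=(0,23.5,71),keepmouth=(0,125,74)).items(): print(nm,np.round(wproj(H(P),s),1),end=' ')
crop(p,0,0,512,384,1.5,'w2.png')
p,d=read_camera('scene'); crop(p,180,100,380,300,3,'s3.png')
json.dump([list(s['tool_pos']),list(s['tool_rot'])],open('w2.json','w'))
E
```

```text
time: 6.32
tool_pos: [0.4516, 0.0783, 0.1573]
tool_rot: [-1.564, 0.936, 3.087]
contact_force: [0.3, 0.7, -0.3]
opening: 0.0494
d [ 0.0035 -0.0013  0.0007] r [ 0.0013  0.0062 -0.011 ] rows>=0.1
[ 0.08  0.28  2.54  3.35  0.61 -0.09]
tip [258.7 215.5] slF [261.3 199.2] slB [261.6 169.3] keepmouth [258.3 263.7]
```

View pics/w2.png

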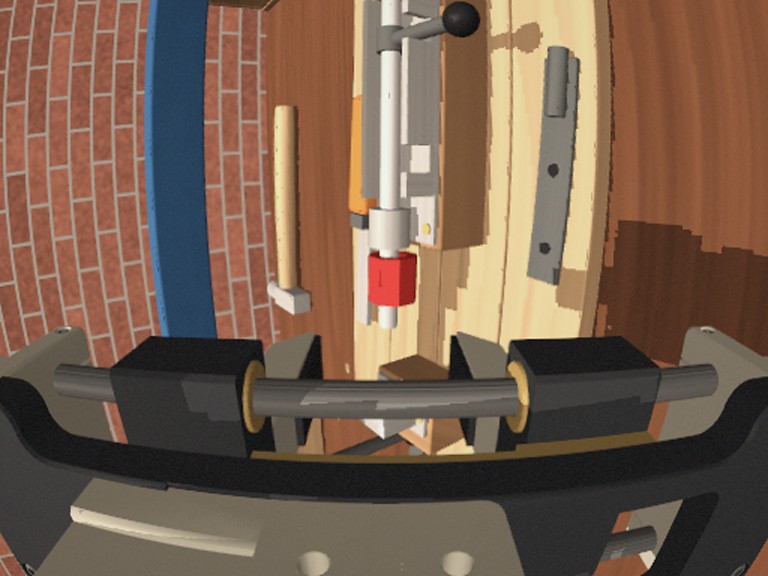

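View pics/s3.png

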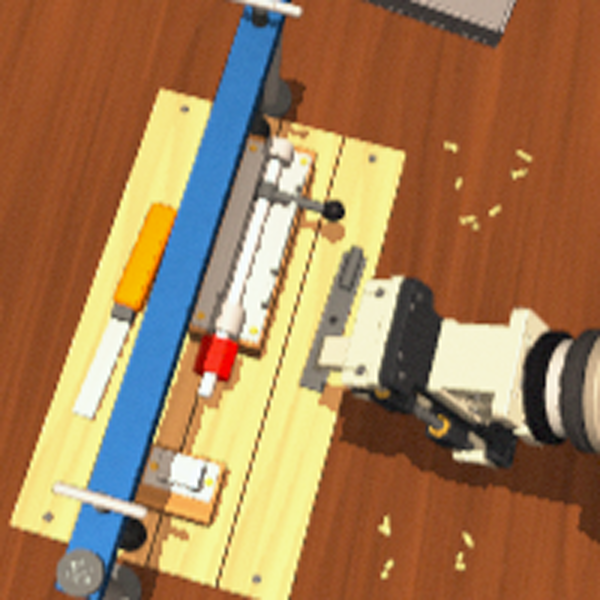

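The tip at (388,323) and the sleeve edges at (391,300) and (391,253) match the predicted pixels to under 1 px. I'll move in now.

Run:
```python
from path import *
s=status.observe(); Rm=ori_sleeve(53)@F
go(H([0,38.5,71])-Rm[:,1]*.03,Rm,s)
go(H([0,38.5,71])-Rm[:,1]*.008,Rm,s)
```

```text
d [0.0048 0.1088 0.0004] r [ 0.0004  0.0056 -0.011 ] rows>=1.7
d [0.005  0.1308 0.0004] r [ 0.0004  0.0056 -0.011 ] rows>=2.1
```

```bash
python3 -m creep '[{"dx":0.004,"dy":0.03,"dz":0,"rx":0,"ry":0.006,"rz":-0.011,"gripper":0.54},{"dx":0.005,"dy":0.06,"dz":0,"rx":0,"ry":0.006,"rz":-0.011,"gripper":0.54},{"dx":0.005,"dy":0.09,"dz":0,"rx":0,"ry":0.006,"rz":-0.011,"gripper":0.54},{"dx":0.005,"dy":0.105,"dz":0,"rx":0,"ry":0.006,"rz":-0.011,"gripper":0.54},{"dx":0.005,"dy":0.105,"dz":0,"rx":0,"ry":0.006,"rz":-0.011,"gripper":0.54}]'
python3 - <<'E'
from path import *
s=status.observe(); Rm=ori_sleeve(53)@F
go(H([0,38.5,71])-Rm[:,1]*.008,Rm,s); print(s['qpos'].round(2),s['contact_force'])
p,d=read_camera('wrist'); crop(p,0,0,512,384,1.5,'w3.png')
E
```

```text
time: 7.05
tool_pos: [0.5323, 0.072, 0.0896]
tool_rot: [-1.571, 0.922, 3.074]
contact_force: [-0.8, 0.2, -0.6]
opening: 0.0498
d [-0.0019  0.0253 -0.0004] r [-0.0013 -0.0011  0.0031] rows>=0.4
[ 0.04  0.56  2.39  3.27  0.73 -0.03] [-0.76005306  0.16911541 -0.56575955]
```

View pics/w3.png

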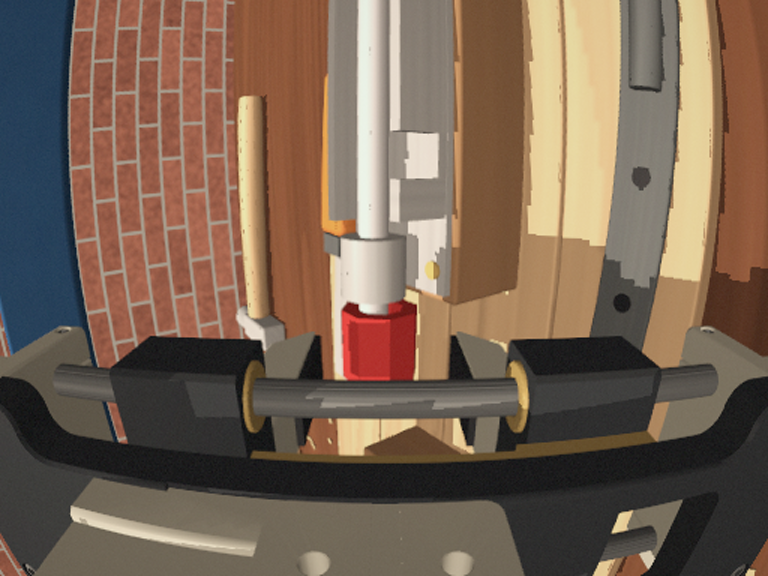

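The sleeve (343–415, 305–380) sits between the fingers. I'll advance 25 mm and close on it.

```bash
python3 -m creep '[{"dx":-0.002,"dy":0.013,"dz":0,"rx":0,"ry":0,"rz":0.003,"gripper":0.54},{"dx":-0.002,"dy":0.025,"dz":0,"rx":0,"ry":0,"rz":0.003,"gripper":0.54},{"dx":-0.002,"dy":0.025,"dz":0,"rx":0,"ry":0,"rz":0.003,"gripper":0.54},{"dx":-0.002,"dy":0.025,"dz":0,"rx":0,"ry":0,"rz":0.003,"gripper":0.2},{"dx":-0.002,"dy":0.025,"dz":0,"rx":0,"ry":0,"rz":0.003,"gripper":0.2},{"dx":-0.002,"dy":0.025,"dz":0,"rx":0,"ry":0,"rz":0.003,"gripper":0.2},{"dx":-0.002,"dy":0.025,"dz":0,"rx":0,"ry":0,"rz":0.003,"gripper":0.2},{"dx":-0.002,"dy":0.025,"dz":0,"rx":0,"ry":0,"rz":0.003,"gripper":0.2}]' 12
python3 - <<'E'
from path import *
s=status.observe(); Rm=ori_sleeve(53)@F
go(H([0,38.5,71])-Rm[:,1]*.008,Rm,s); print(s['qpos'].round(2),s['contact_force'],s['opening'])
p,d=read_camera('wrist'); crop(p,0,0,512,384,1.5,'w4.png')
E
```

```text
time: 8.1
tool_pos: [0.5531, 0.0705, 0.0761]
tool_rot: [-1.571, 0.925, 3.074]
contact_force: [-1.4, 0.1, 2.8]
opening: 0.0312
d [-0.      0.0006 -0.0005] r [-0.0017 -0.0012  0.0001] rows>=0.0
[ 0.03  0.61  2.34  3.26  0.73 -0.03] [-1.3509354   0.05447906  2.7554438 ] 0.031172318555581443
```

View pics/w4.png

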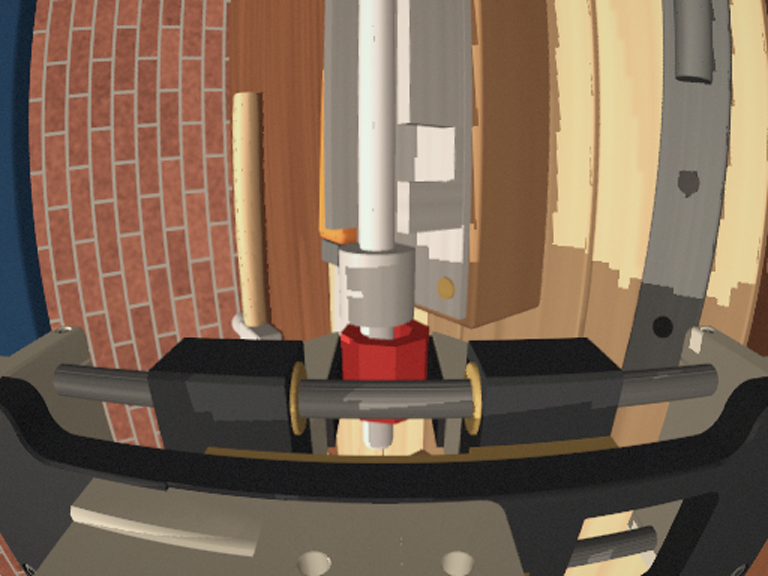

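```bash
python3 -m creep '[{"dx":-0.001,"dy":-0.001,"dz":0,"rx":0,"ry":0,"rz":0,"gripper":0.2},{"dx":-0.001,"dy":-0.001,"dz":-0.01,"rx":0,"ry":0,"rz":0,"gripper":0.2},{"dx":-0.001,"dy":-0.001,"dz":-0.02,"rx":0,"ry":0,"rz":0,"gripper":0.2},{"dx":-0.001,"dy":-0.001,"dz":-0.03,"rx":0,"ry":0,"rz":0,"gripper":0.2},{"dx":-0.001,"dy":-0.001,"dz":-0.04,"rx":0,"ry":0,"rz":0,"gripper":0.2},{"dx":-0.001,"dy":-0.001,"dz":-0.05,"rx":0,"ry":0,"rz":0,"gripper":0.2},{"dx":-0.001,"dy":-0.001,"dz":-0.056,"rx":0,"ry":0,"rz":0,"gripper":0.2},{"dx":-0.001,"dy":-0.001,"dz":-0.056,"rx":0,"ry":0,"rz":0,"gripper":0.2},{"dx":-0.001,"dy":-0.001,"dz":-0.056,"rx":0,"ry":0,"rz":0,"gripper":0.2}]'
python3 - <<'E'
from path import *
s=status.observe(); Rm=ori_sleeve(53)@F
go(H([0,94.5,71])-Rm[:,1]*.008,Rm,s); print(s['qpos'].round(2),s['contact_force'],s['opening'])
p,d=read_camera('wrist'); crop(p,0,0,512,384,1.5,'w5.png')
p,d=read_camera('scene'); crop(p,180,100,380,300,3,'s5.png')
E
```

```text
time: 9.28
tool_pos: [0.5565, 0.1261, 0.0772]
tool_rot: [-1.571, 0.924, 3.074]
contact_force: [-0.3, -0.7, -0.1]
opening: 0.031
d [ 0.0006  0.0014 -0.0008] r [-0.002  -0.0013  0.001 ] rows>=0.0
[ 0.2   0.61  2.28  3.48  0.69 -0.1 ] [-0.29602468 -0.6660415  -0.11794734] 0.030977855532940544
```

View pics/w5.png

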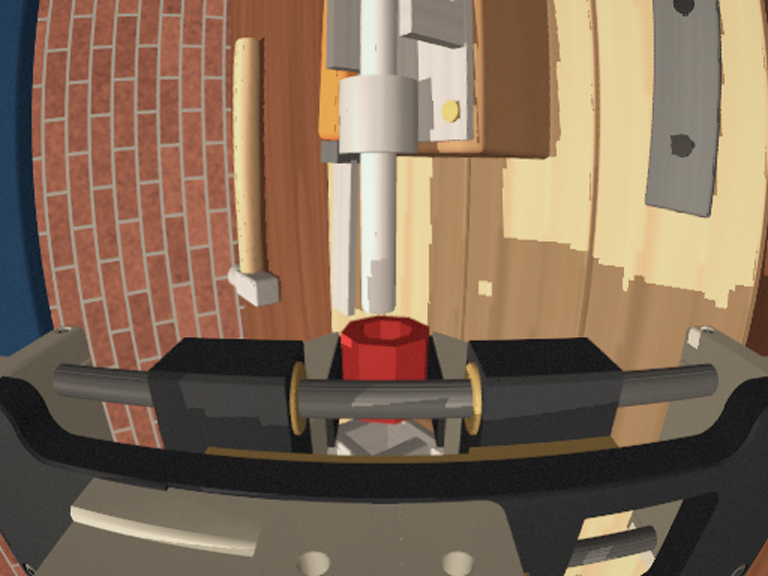

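View pics/s5.png

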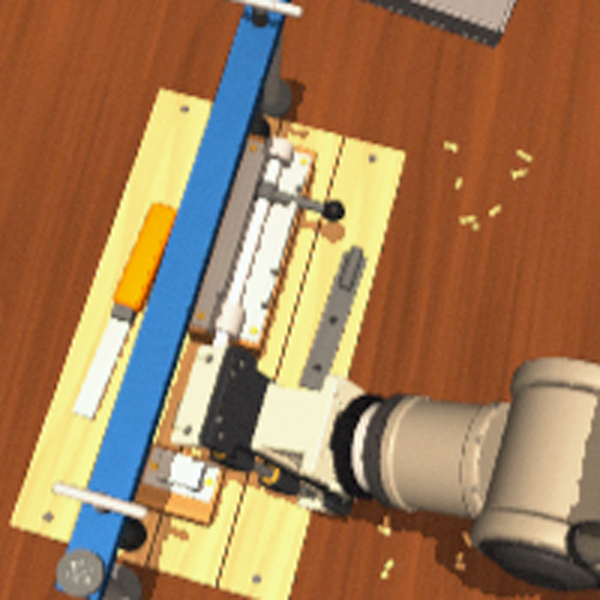

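```bash
cat > box.py <<'E'
from path import *
def ori_box(t,phi):
    t=np.radians(t); a=[np.sin(t),0,-np.cos(t)]; z=[np.cos(t),0,np.sin(t)]
    return R.from_euler('z',phi).as_matrix()@np.array([np.cross(a,z),a,z]).T
def tgt(t,phi,zc,s=.008): Rm=ori_box(t,phi); return np.array([.452,.4015,zc])-s*Rm[:,1],Rm
E
python3 - <<'E'
from box import *
q0=status.observe()['qpos']
for t in(0,20,45,53):
  for phi in(.2,.4,.6,.75):
    for z in(.06,.2):
      P,Rm=tgt(t,phi,z); b=min([ik(P,Rm,q) for q in(q0,[.7,.6,2.2,3.3,.6,1.4],[.7,.6,2.2,3.3,.6,-1.5],[.7,.5,1.8,0,.8,1.5],[.7,.5,1.8,0,.8,-1.5])],key=lambda r:r[1]+r[2]); print(t,phi,z,b[0].round(2),'%.1f %.1f'%b[1:])
E
```

```text
0 0.2 0.06 [0.6  0.66 1.5  0.   0.97 1.97] 0.0 0.0
0 0.2 0.2 [ 0.6   0.52  1.35 -0.    1.28  1.97] 0.0 0.0
0 0.4 0.06 [ 0.6   0.66  1.5  -0.    0.97  1.77] 0.0 0.0
0 0.4 0.2 [ 0.6   0.52  1.35 -0.    1.28  1.77] 0.0 0.0
0 0.6 0.06 [0.6  0.66 1.5  0.   0.97 1.57] 0.0 0.0
0 0.6 0.2 [ 0.6   0.52  1.35 -0.    1.28  1.57] 0.0 0.0
0 0.75 0.06 [ 0.6   0.66  1.5  -0.    0.97  1.42] 0.0 0.0
0 0.75 0.2 [0.6  0.52 1.35 0.   1.28 1.42] 0.0 0.0
20 0.2 0.06 [ 0.68  0.57  1.78 -0.33  0.51  2.32] 0.0 0.0
20 0.2 0.2 [ 0.68  0.38  1.63 -0.22  0.83  2.17] 0.0 0.0
20 0.4 0.06 [ 0.64  0.55  1.81 -0.19  0.45  1.97] 0.0 0.0
20 0.4 0.2 [ 0.64  0.36  1.66 -0.12  0.79  1.88] 0.0 0.0
20 0.6 0.06 [0.6  0.55 1.82 0.   0.42 1.57] 0.0 0.0
20 0.6 0.2 [0.6  0.35 1.68 0.   0.77 1.57] 0.0 0.0
20 0.75 0.06 [0.57 0.55 1.83 0.15 0.43 1.26] 0.0 0.0
20 0.75 0.2 [0.57 0.35 1.68 0.09 0.77 1.34] 0.0 0.0
45 0.2 0.06 [ 0.79  0.61  2.08  4.14  0.47 -2.08] 1.8 1.6
45 0.2 0.2 [ 0.79  0.32  1.91 -1.    0.46  2.98] 2.9 2.9
45 0.4 0.06 [ 0.71  0.59  2.13  3.73  0.4  -1.9 ] 0.0 0.0
45 0.4 0.2 [ 0.72  0.29  1.98 -1.    0.28  2.79] 2.8 2.3
45 0.6 0.06 [ 0.6   0.58  2.16  3.14  0.39 -1.57] 0.0 0.0
45 0.6 0.2 [ 0.61  0.26  1.94 -0.05  0.28  1.62] 8.5 7.0
45 0.75 0.06 [ 0.51  0.58  2.17  2.72  0.41 -1.35] 0.0 0.0
45 0.75 0.2 [0.46 0.26 2.04 1.21 0.28 0.16] 3.5 3.7
53 0.2 0.06 [ 0.85  0.67  2.12  4.03  0.67 -1.91] 0.0 0.0
53 0.2 0.2 [ 0.8   0.37  2.13  4.14  0.49 -2.17] 7.2 6.1
53 0.4 0.06 [ 0.73  0.66  2.2   3.58  0.66 -1.72] 0.0 0.0
53 0.4 0.2 [ 0.73  0.32  2.11  4.12  0.32 -2.31] 0.0 0.0
53 0.6 0.06 [ 0.6   0.65  2.25  3.14  0.68 -1.57] 0.0 0.0
53 0.6 0.2 [ 0.6   0.3   2.17  3.13  0.28 -1.56] 1.5 1.3
53 0.75 0.06 [ 0.49  0.65  2.26  2.82  0.7  -1.48] 0.0 0.0
53 0.75 0.2 [ 0.49  0.29  2.16  2.38  0.3  -0.99] 0.0 0.0
```

The sleeve is clear of the rod: the tip is at (378,312) and the sleeve begins at row 318. I'll back out along the approach direction.

```bash
python3 -m creep '[{"dx":0,"dy":-0.02,"dz":0,"rx":0,"ry":0,"rz":0,"gripper":0.2},{"dx":0,"dy":-0.05,"dz":0,"rx":0,"ry":0,"rz":0,"gripper":0.2},{"dx":0,"dy":-0.08,"dz":0,"rx":0,"ry":0,"rz":0,"gripper":0.2},{"dx":0,"dy":-0.11,"dz":0,"rx":0,"ry":0,"rz":0,"gripper":0.2},{"dx":0,"dy":-0.14,"dz":0,"rx":0,"ry":0,"rz":0,"gripper":0.2},{"dx":0,"dy":-0.14,"dz":0,"rx":0,"ry":0,"rz":0,"gripper":0.2}]'
python3 - <<'E'
from box import *
st=status.observe(); q0=st['qpos']; print(st['opening'],q0.round(2))
P,Rm=tgt(58,.45,.14)
q1,*e=ik(P,Rm,[.73,.4,2.3,3.3,.6,-1.7]); print(q1.round(2),e)
w=np.arange(1,11)/10
for r in rows([q0+(q1-q0)*x for x in w],st): pass
P,Rm=tgt(53,.45,.065); print(ik(P,Rm,q1))
E
```

```text
time: 10.12
tool_pos: [0.4443, 0.134, 0.1627]
tool_rot: [-1.572, 0.926, 3.074]
contact_force: [0.8, 0.6, 0.0]
opening: 0.0314
0.031376683292182024 [ 0.33  0.27  2.47  3.75  0.57 -0.28]
[ 0.71  0.49  2.23  3.53  0.61 -1.76] [np.float64(9.541470134676929e-10), np.float64(5.545296448243825e-10)]
tcp H [-114.  119.  162.] a [ 0.8  -0.01 -0.59] x [-0.59 -0.15 -0.79]  row [-0.002  0.005 -0.025] [-0.04 -0.19  0.01]
tcp H [-111.  144.  161.] a [ 0.81  0.03 -0.59] x [-0.55 -0.33 -0.77]  row [-0.004  0.008 -0.05 ] [-0.08 -0.38  0.03]
tcp H [-108.  170.  160.] a [ 0.81  0.07 -0.58] x [-0.47 -0.5  -0.73]  row [-0.004  0.011 -0.075] [-0.12 -0.56  0.06]
tcp H [-107.  196.  158.] a [ 0.81  0.11 -0.57] x [-0.38 -0.65 -0.66]  row [-0.004  0.012 -0.102] [-0.15 -0.75  0.09]
tcp H [-108.  223.  156.] a [ 0.81  0.16 -0.57] x [-0.26 -0.77 -0.58]  row [-0.002  0.013 -0.128] [-0.18 -0.93  0.12]
tcp H [-110.  249.  154.] a [ 0.81  0.2  -0.56] x [-0.12 -0.86 -0.49]  row [ 0.001  0.012 -0.155] [-0.21 -1.12  0.17]
tcp H [-114.  277.  152.] a [ 0.8   0.24 -0.55] x [ 0.02 -0.93 -0.38]  row [ 0.005  0.011 -0.182] [-0.24 -1.3   0.22]
tcp H [-119.  304.  150.] a [ 0.79  0.28 -0.54] x [ 0.16 -0.95 -0.26]  row [ 0.011  0.008 -0.21 ] [-0.26 -1.48  0.28]
tcp H [-127.  331.  147.] a [ 0.78  0.33 -0.54] x [ 0.31 -0.94 -0.13]  row [ 0.017  0.004 -0.237] [-0.27 -1.66  0.34]
tcp H [-135.  358.  144.] a [ 0.76  0.37 -0.53] x [ 0.43 -0.9  -0.  ]  row [ 0.025 -0.002 -0.264] [-0.28 -1.84  0.42]
(array([ 0.70155459,  0.64190392,  2.21430973,  3.47563834,  0.65140756,
       -1.68662944]), np.float64(1.6114769870402316e-08), np.float64(3.0727267014438626e-09))
```

```bash
python3 -m creep '[{"dx":-0.002,"dy":0.005,"dz":-0.025,"rx":-0.04,"ry":-0.19,"rz":0.01,"gripper":0.2},{"dx":-0.004,"dy":0.008,"dz":-0.05,"rx":-0.08,"ry":-0.38,"rz":0.03,"gripper":0.2},{"dx":-0.004,"dy":0.011,"dz":-0.075,"rx":-0.12,"ry":-0.56,"rz":0.06,"gripper":0.2},{"dx":-0.004,"dy":0.012,"dz":-0.102,"rx":-0.15,"ry":-0.75,"rz":0.09,"gripper":0.2},{"dx":-0.002,"dy":0.013,"dz":-0.128,"rx":-0.18,"ry":-0.93,"rz":0.12,"gripper":0.2},{"dx":0.001,"dy":0.012,"dz":-0.155,"rx":-0.21,"ry":-1.12,"rz":0.17,"gripper":0.2},{"dx":0.005,"dy":0.011,"dz":-0.182,"rx":-0.24,"ry":-1.3,"rz":0.22,"gripper":0.2},{"dx":0.011,"dy":0.008,"dz":-0.21,"rx":-0.26,"ry":-1.48,"rz":0.28,"gripper":0.2},{"dx":0.017,"dy":0.004,"dz":-0.237,"rx":-0.27,"ry":-1.66,"rz":0.34,"gripper":0.2},{"dx":0.025,"dy":-0.002,"dz":-0.264,"rx":-0.28,"ry":-1.84,"rz":0.42,"gripper":0.2},{"dx":0.025,"dy":-0.002,"dz":-0.264,"rx":-0.28,"ry":-1.84,"rz":0.42,"gripper":0.2},{"dx":0.025,"dy":-0.002,"dz":-0.264,"rx":-0.28,"ry":-1.84,"rz":0.42,"gripper":0.2}]'
python3 - <<'E'
from box import *
st=status.observe(); print(st['opening'],st['qpos'].round(2))
P,Rm=tgt(53,.45,.065); go(P,Rm,st)
p,d=read_camera('scene'); crop(p,180,184,380,384,3,'s6.png')
p,d=read_camera('top'); crop(p,60,170,240,310,4,'t6.png')
p,d=read_camera('wrist'); crop(p,0,0,512,384,1.5,'w6.png')
E
```

```text
time: 11.62
tool_pos: [0.4468, 0.3976, 0.1421]
tool_rot: [-0.561, -0.001, -1.119]
contact_force: [-0.0, 0.2, -0.9]
opening: 0.0306
0.030569012821023974 [ 0.71  0.5   2.23  3.52  0.61 -1.75]
d [-0.0014  0.0385 -0.0612] r [-0.0851  0.0021 -0.0006] rows>=1.2
```

View pics/t6.png

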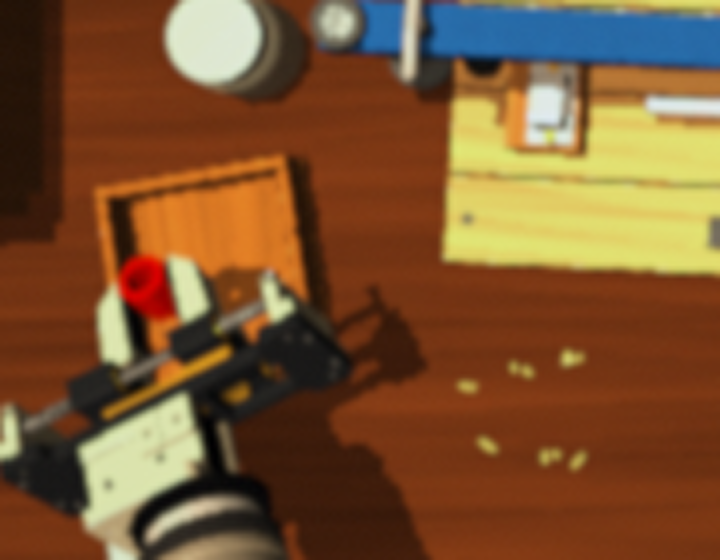

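View pics/w6.png

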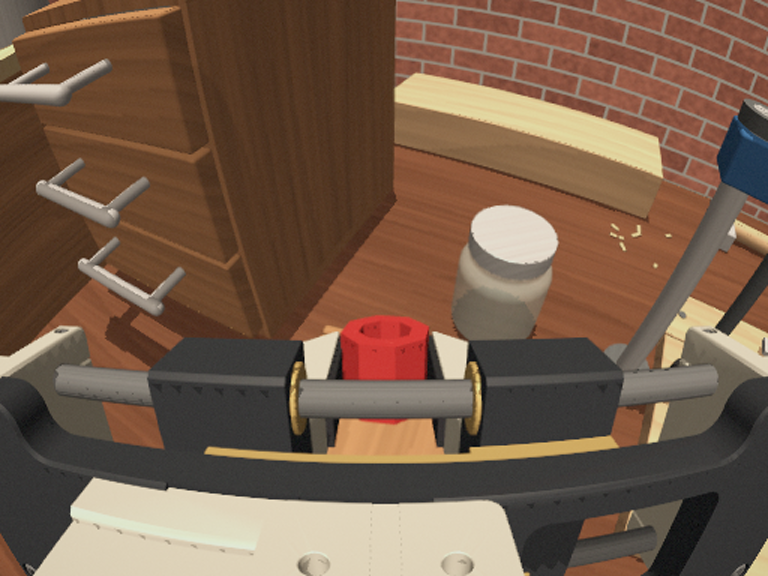

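The sleeve is held over the box, seen at (147,285) in the top view and in the jaws at (385,350) in the wrist view. Lowering and releasing.

```bash
python3 -m creep '[{"dx":-0.001,"dy":0.013,"dz":-0.02,"rx":-0.03,"ry":0,"rz":0,"gripper":0.2},{"dx":-0.001,"dy":0.026,"dz":-0.04,"rx":-0.06,"ry":0,"rz":0,"gripper":0.2},{"dx":-0.001,"dy":0.038,"dz":-0.061,"rx":-0.085,"ry":0,"rz":0,"gripper":0.2},{"dx":-0.001,"dy":0.038,"dz":-0.061,"rx":-0.085,"ry":0,"rz":0,"gripper":0.2},{"dx":-0.001,"dy":0.038,"dz":-0.061,"rx":-0.085,"ry":0,"rz":0,"gripper":0.2},{"dx":-0.001,"dy":0.038,"dz":-0.061,"rx":-0.085,"ry":0,"rz":0,"gripper":0.55},{"dx":-0.001,"dy":0.038,"dz":-0.061,"rx":-0.085,"ry":0,"rz":0,"gripper":0.55},{"dx":-0.001,"dy":0.038,"dz":-0.061,"rx":-0.085,"ry":0,"rz":0,"gripper":0.55},{"dx":-0.001,"dy":0.02,"dz":-0.03,"rx":-0.04,"ry":0,"rz":0,"gripper":0.55},{"dx":-0.001,"dy":0,"dz":0,"rx":0,"ry":0,"rz":0,"gripper":0.55},{"dx":0,"dy":-0.04,"dz":0.01,"rx":0,"ry":0,"rz":0,"gripper":0.55},{"dx":0,"dy":-0.06,"dz":0.02,"rx":0,"ry":0,"rz":0,"gripper":0.55}]'
python3 - <<'E'
from box import *
st=status.observe(); print(st['opening'],st['qpos'].round(2))
p,d=read_camera('top'); crop(p,60,170,240,310,4,'t7.png')
p,d=read_camera('wrist'); crop(p,0,0,512,384,1.5,'w7.png')
E
```

```text
time: 13.28
tool_pos: [0.4089, 0.3803, 0.1928]
tool_rot: [-0.559, -0.002, -1.116]
contact_force: [0.1, 0.0, -0.8]
opening: 0.0504
0.05040315856846656 [ 0.74  0.32  2.28  3.66  0.52 -1.87]
```

View pics/t7.png

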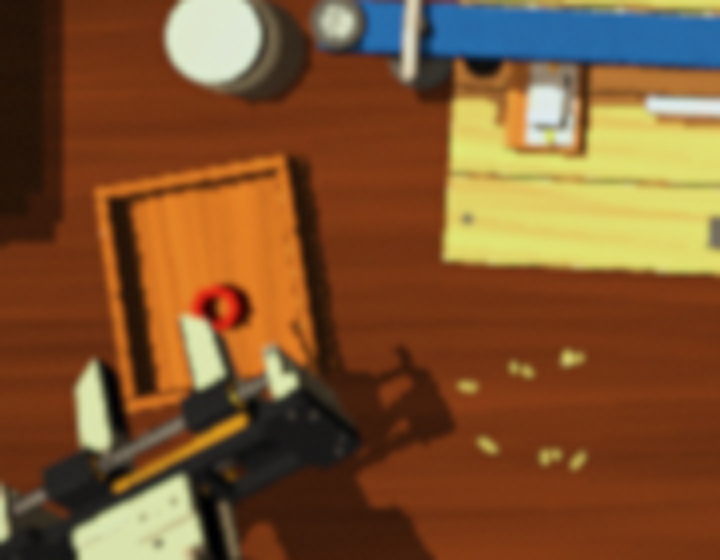

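View pics/w7.png

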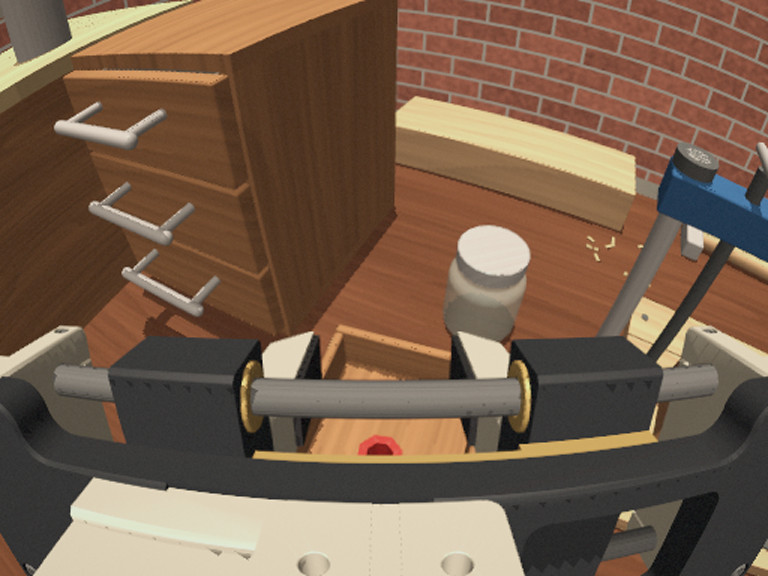

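The sleeve stands upright on the box floor, at (220,308) in the top view. Next is the knob.

Run:
```python
from box import *
st=status.observe(); q0=st['qpos']
for t in(45,50,55):
  Rm=ori_box(t,Q[2])
  for nm,h,s in(('pre',(-60,-113.3,74),100),('grasp',(-60,-113.3,74),4),('lift',(-39.6,-113.3,119),4),('slid',(-39.6,-35.3,119),4),('down',(-60,-35.3,74),4),('out',(-60,-35.3,74),100)):
    P=H(h)-Rm[:,1]*s/1e3; b=ik(P,Rm,[-.2,.4,2.4,3,.6,-1.6]); print(t,nm,b[0].round(2),'%.1f %.1f'%b[1:])
Rm=ori_box(52,Q[2]); P=H((-60,-113.3,74))-Rm[:,1]*.11; q1=ik(P,Rm,[-.2,.4,2.4,3,.6,-1.6])[0]
w=np.arange(1,13)/12
rows([q0+(q1-q0)*x for x in w],st)
```

```text
45 pre [-0.64  0.17  2.54  2.14  0.47 -1.05] 0.0 0.0
45 grasp [-0.5   0.49  2.44  2.58  0.6  -1.41] 0.0 0.0
45 lift [-0.47  0.35  2.35  2.38  0.41 -1.14] 0.0 0.0
45 slid [-0.21  0.35  2.36  2.84  0.36 -1.4 ] 0.0 0.0
45 down [-0.22  0.49  2.45  2.94  0.58 -1.51] 0.0 0.0
45 out [-0.28  0.17  2.55  2.73  0.37 -1.33] 0.0 0.0
50 pre [-0.71  0.26  2.64  2.34  0.69 -1.35] 0.0 0.0
50 grasp [-0.53  0.56  2.5   2.64  0.8  -1.52] 0.0 0.0
50 lift [-0.5   0.4   2.42  2.53  0.59 -1.33] 0.0 0.0
50 slid [-0.22  0.4   2.42  2.91  0.55 -1.48] 0.0 0.0
50 down [-0.23  0.56  2.51  2.96  0.8  -1.55] 0.0 0.0
50 out [-0.3   0.26  2.65  2.84  0.65 -1.48] 0.0 0.0
55 pre [-0.77  0.37  2.7   2.39  0.88 -1.5 ] 4.3 1.7
55 grasp [-0.56  0.65  2.55  2.67  1.02 -1.61] 0.0 0.0
55 lift [-0.52  0.47  2.48  2.6   0.78 -1.45] 0.0 0.0
55 slid [-0.23  0.47  2.48  2.95  0.77 -1.52] 0.0 0.0
55 down [-0.25  0.66  2.56  2.97  1.03 -1.59] 0.0 0.0
55 out [-0.3   0.36  2.7   2.9   0.85 -1.55] 5.1 2.0
tcp H [-136.  291.  192.] a [ 0.79  0.32 -0.52] x [ 0.39 -0.92  0.03]  row [0.058 0.007 0.001] [ 0.01  0.   -0.06]
tcp H [-110.  24
[... 560 characters left out ...]
]
tcp H [-75.  20. 166.] a [ 0.83  0.04 -0.55] x [ 0.12 -0.99  0.11]  row [ 0.324 -0.049 -0.064] [-0.05  0.09 -0.34]
tcp H [-84. -16. 160.] a [ 0.83  0.01 -0.56] x [ 0.09 -0.99  0.1 ]  row [ 0.35  -0.067 -0.082] [-0.07  0.12 -0.36]
tcp H [-96. -47. 155.] a [ 0.82 -0.01 -0.58] x [ 0.05 -1.    0.09]  row [ 0.371 -0.087 -0.101] [-0.08  0.16 -0.38]
tcp H [-111.  -74.  150.] a [ 0.81 -0.03 -0.59] x [ 0.01 -1.    0.06]  row [ 0.387 -0.107 -0.119] [-0.09  0.2  -0.4 ]
tcp H [-129.  -96.  145.] a [ 0.8  -0.04 -0.6 ] x [-0.03 -1.    0.03]  row [ 0.398 -0.127 -0.137] [-0.1   0.25 -0.42]
tcp H [-147. -113.  142.] a [ 0.79 -0.05 -0.62] x [-0.07 -1.   -0.  ]  row [ 0.404 -0.145 -0.153] [-0.11  0.3  -0.43]
```

```bash
python3 -m creep '[{"dx":0.03,"dy":0.003,"dz":0,"rx":0,"ry":0,"rz":-0.03,"gripper":0.5},{"dx":0.058,"dy":0.007,"dz":0.001,"rx":0.01,"ry":0,"rz":-0.06,"gripper":0.5},{"dx":0.113,"dy":0.008,"dz":-0.002,"rx":0,"ry":0.01,"rz":-0.12,"gripper":0.5},{"dx":0.164,"dy":0.004,"dz":-0.008,"rx":0,"ry":0.01,"rz":-0.18,"gripper":0.5},{"dx":0.212,"dy":-0.005,"dz":-0.019,"rx":-0.01,"ry":0.03,"rz":-0.22,"gripper":0.5},{"dx":0.254,"dy":-0.017,"dz":-0.032,"rx":-0.02,"ry":0.04,"rz":-0.27,"gripper":0.5},{"dx":0.292,"dy":-0.031,"dz":-0.047,"rx":-0.04,"ry":0.06,"rz":-0.3,"gripper":0.5},{"dx":0.324,"dy":-0.049,"dz":-0.064,"rx":-0.05,"ry":0.09,"rz":-0.34,"gripper":0.5},{"dx":0.35,"dy":-0.067,"dz":-0.082,"rx":-0.07,"ry":0.12,"rz":-0.36,"gripper":0.5},{"dx":0.371,"dy":-0.087,"dz":-0.101,"rx":-0.08,"ry":0.16,"rz":-0.38,"gripper":0.5},{"dx":0.387,"dy":-0.107,"dz":-0.119,"rx":-0.09,"ry":0.2,"rz":-0.4,"gripper":0.5},{"dx":0.398,"dy":-0.127,"dz":-0.137,"rx":-0.1,"ry":0.25,"rz":-0.42,"gripper":0.5},{"dx":0.404,"dy":-0.145,"dz":-0.153,"rx":-0.11,"ry":0.3,"rz":-0.43,"gripper":0.5},{"dx":0.404,"dy":-0.145,"dz":-0.153,"rx":-0.11,"ry":0.3,"rz":-0.43,"gripper":0.5},{"dx":0.404,"dy":-0.145,"dz":-0.153,"rx":-0.11,"ry":0.3,"rz":-0.43,"gripper":0.5},{"dx":0.404,"dy":-0.145,"dz":-0.153,"rx":-0.11,"ry":0.3,"rz":-0.43,"gripper":0.5}]'
python3 - <<'E'
from box import *
s=status.observe(); print(s['opening'],s['qpos'].round(2))
Rm=ori_box(52,Q[2]); go(H((-60,-113.3,74))-Rm[:,1]*.11,Rm,s)
go(H((-60,-113.3,74))-Rm[:,1]*.030,Rm,s)
p,d=read_camera('wrist'); crop(p,0,0,512,384,1.5,'w8.png')
json.dump([list(s['tool_pos']),list(s['tool_rot'])],open('w8.json','w'))
print('knob pred',wproj(H((-60,-113.3,74)),s),'tip',wproj(H((0,70,74)),s))
E
```

```text
time: 15.38
tool_pos: [0.4044, -0.0711, 0.1401]
tool_rot: [-0.669, -0.006, -1.639]
contact_force: [-1.0, 0.2, -0.5]
opening: 0.0463
0.04626932774847148 [-0.75  0.28  2.69  2.36  0.77 -1.42]
d [ 0.0003 -0.0015  0.0009] r [0.0062 0.0031 0.0056] rows>=0.0
d [-0.0001  0.0785  0.0014] r [0.0062 0.0031 0.0056] rows>=1.3
knob pred (np.float64(257.1628206306714), np.float64(192.50458706012532)) tip (np.float64(92.20668258048909), np.float64(148.56701310875494))
```

View pics/w8.png

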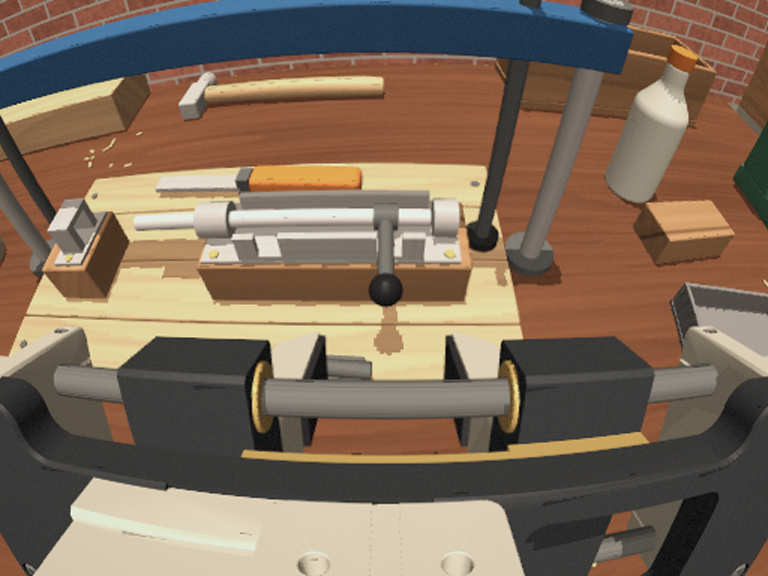

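The knob at (386,290) is within 1 px of its prediction. I'll advance and grip it.

```bash
python3 -m creep '[{"dx":0,"dy":0.035,"dz":0,"rx":0.006,"ry":0.003,"rz":0.006,"gripper":0.5},{"dx":0,"dy":0.07,"dz":0.001,"rx":0.006,"ry":0.003,"rz":0.006,"gripper":0.5},{"dx":0,"dy":0.09,"dz":0.001,"rx":0.006,"ry":0.003,"rz":0.006,"gripper":0.5},{"dx":0,"dy":0.104,"dz":0.001,"rx":0.006,"ry":0.003,"rz":0.006,"gripper":0.5},{"dx":0,"dy":0.104,"dz":0.001,"rx":0.006,"ry":0.003,"rz":0.006,"gripper":0.5},{"dx":0,"dy":0.104,"dz":0.001,"rx":0.006,"ry":0.003,"rz":0.006,"gripper":0.5}]'
python3 - <<'E'
from box import *
s=status.observe(); print(s['opening'],s['qpos'].round(2),s['contact_force'].round(1))
Rm=ori_box(52,Q[2]); go(H((-60,-113.3,74))-Rm[:,1]*.004,Rm,s)
p,d=read_camera('wrist'); crop(p,0,0,512,384,1.5,'w9.png')
print('knob pred',wproj(H((-60,-113.3,74)),s))
E
```

```text
time: 16.18
tool_pos: [0.4854, -0.0776, 0.0766]
tool_rot: [-0.664, 0.0, -1.638]
contact_force: [-0.7, 0.4, -0.0]
opening: 0.0462
0.046161266899449216 [-0.55  0.59  2.53  2.65  0.89 -1.56] [-0.7  0.4 -0. ]
d [-0.0009  0.0014  0.0009] r [ 0.0008 -0.0013  0.0009] rows>=0.0
knob pred (np.float64(256.48501201591796), np.float64(244.56455701985539))
```

View pics/w9.png

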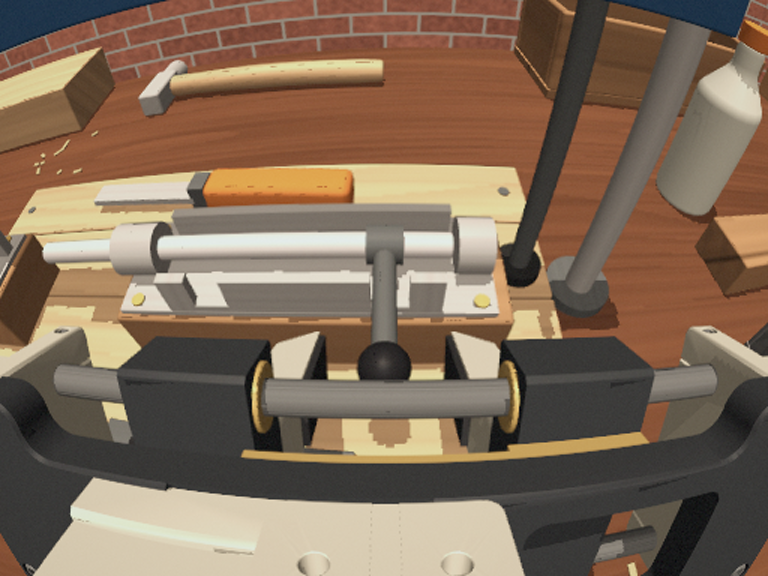

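```bash
python3 -m creep '[{"dx":0,"dy":0.001,"dz":0.001,"rx":0,"ry":0,"rz":0,"gripper":0.1},{"dx":0,"dy":0.001,"dz":0.001,"rx":0,"ry":0,"rz":0,"gripper":0.1},{"dx":0,"dy":0.001,"dz":0.001,"rx":0,"ry":0,"rz":0,"gripper":0.1},{"dx":0,"dy":0.001,"dz":0.001,"rx":0,"ry":0,"rz":0,"gripper":0.1},{"dx":0,"dy":0.001,"dz":0.001,"rx":0,"ry":0,"rz":0,"gripper":0.1},{"dx":0,"dy":0.001,"dz":0.001,"rx":0,"ry":0,"rz":0,"gripper":0.1}]' 15
python3 - <<'E'
from box import *
s=status.observe(); print(s['opening'],s['contact_force'].round(1),toH(s['tool_pos']))
for th in(.15,.3,.45,.6,.75,.9):
    X,Z=60*(1-np.cos(th)),60*np.sin(th); print(th,round(.788*X-.616*Z,1),round(.616*X+.788*Z,1))
E
```

```text
time: 16.98
tool_pos: [0.4872, -0.0781, 0.0765]
tool_rot: [-0.664, 0.0, -1.638]
contact_force: [-2.7, -0.1, 2.8]
opening: 0.0184
0.01838618953228291 [-2.7 -0.1  2.8] [ -62.92459111 -114.54633121   76.52128081]
0.15 -5.0 7.5
0.3 -8.8 15.6
0.45 -11.4 24.2
0.6 -12.6 33.2
0.75 -12.5 42.1
0.9 -11.1 51.0
```

```bash
python3 -m creep '[{"dx":0,"dy":-0.003,"dz":0.004,"rx":0,"ry":0,"rz":0,"gripper":0.1},{"dx":0,"dy":-0.005,"dz":0.0075,"rx":0,"ry":0,"rz":0,"gripper":0.1},{"dx":0,"dy":-0.007,"dz":0.0115,"rx":0,"ry":0,"rz":0,"gripper":0.1},{"dx":0,"dy":-0.009,"dz":0.0155,"rx":0,"ry":0,"rz":0,"gripper":0.1},{"dx":0,"dy":-0.011,"dz":0.024,"rx":0,"ry":0,"rz":0,"gripper":0.1},{"dx":0,"dy":-0.0125,"dz":0.033,"rx":0,"ry":0,"rz":0,"gripper":0.1},{"dx":0,"dy":-0.0125,"dz":0.042,"rx":0,"ry":0,"rz":0,"gripper":0.1},{"dx":0,"dy":-0.011,"dz":0.051,"rx":0,"ry":0,"rz":0,"gripper":0.1},{"dx":0,"dy":-0.011,"dz":0.051,"rx":0,"ry":0,"rz":0,"gripper":0.1}]'
python3 - <<'E'
from box import *
s=status.observe(); print(s['opening'],s['contact_force'].round(1),toH(s['tool_pos']))
p,d=read_camera('wrist'); crop(p,0,0,512,384,1.5,'w10.png')
p,d=read_camera('scene'); crop(p,180,100,380,300,3,'s10.png')
E
```

```text
time: 18.1
tool_pos: [0.5105, -0.0796, 0.1243]
tool_rot: [-0.662, -0.0, -1.637]
contact_force: [-3.6, -1.7, 3.4]
opening: 0.0187
0.018656176110330786 [-3.6 -1.7  3.4] [ -39.59519599 -114.50165069  124.30123946]
```

View pics/w10.png

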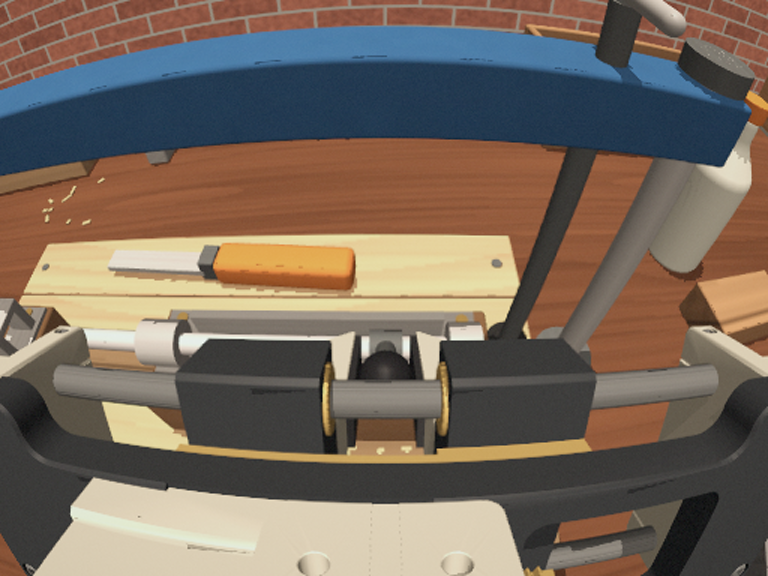

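View pics/s10.png

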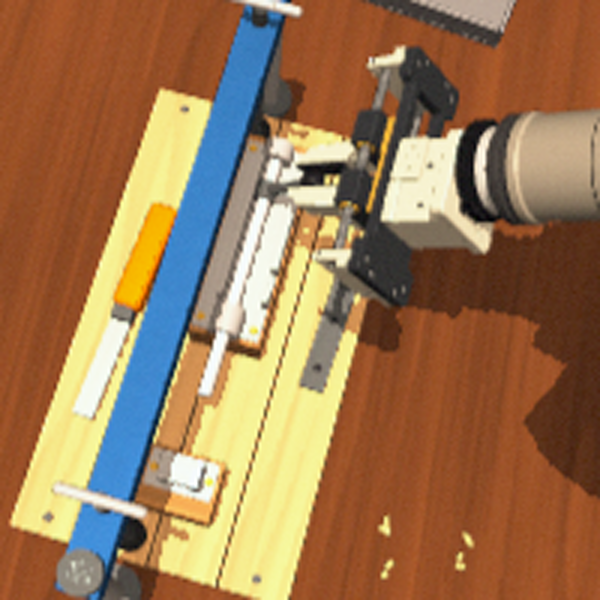

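The handle is lifted, with the knob still in the jaws at (387,365). Sliding the bolt.

```bash
python3 -m creep '[{"dx":-0.008,"dy":-0.011,"dz":0.051,"rx":0,"ry":0,"rz":0,"gripper":0.1},{"dx":-0.008,"dy":0,"dz":0,"rx":0,"ry":0,"rz":0,"gripper":0.1}]' 2>&1 | head -0; python3 -c "
from cell import status; s=status.observe(); print(s['time'],s['tool_pos'])"
```

```text
18.45 [ 0.51747798 -0.07379613  0.13571728]
```

That call was a mistake: the rows are relative to the pose when the call begins, and my first row wrongly repeated the lift. Checking what happened before I go on.

Run:
```python
from box import *
s=status.observe(); print(s['opening'],s['contact_force'].round(1),s['torque'].round(2),toH(s['tool_pos']),s['qvel'].round(2))
p,d=read_camera('wrist'); crop(p,0,0,512,384,1.5,'w11.png')
p,d=read_camera('scene'); crop(p,180,100,380,300,3,'s11.png')
s=status.observe(); print(s['opening'],s['contact_force'].round(1),toH(s['tool_pos']))
```

```text
0.009756738556287035 [ 1.   0.6 -2.5] [0.05 0.57 0.04] [ -33.02661797 -108.28201549  135.71727592] [-0.28  1.25  1.    1.58  1.72 -2.35]
0.009309258738652845 [-0.1 -2.   3.8] [ -42.21971582 -106.34970092  121.09189782]
```

View pics/w11.png

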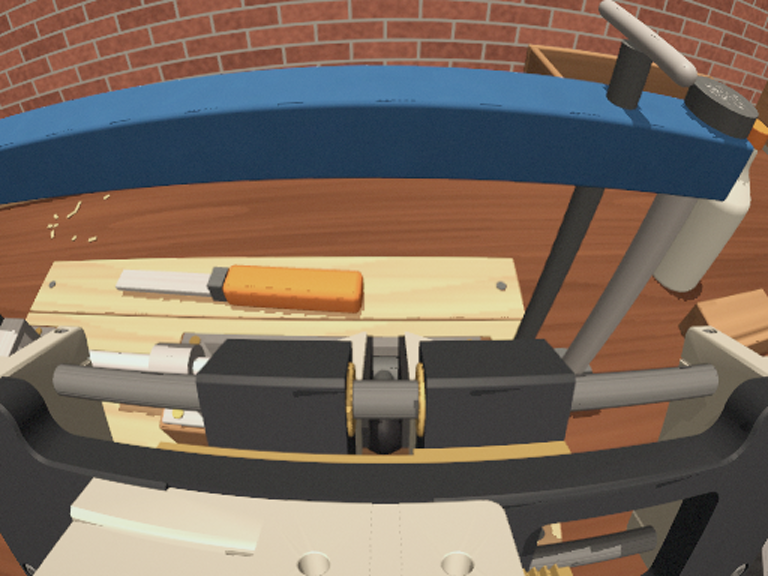

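View pics/s11.png

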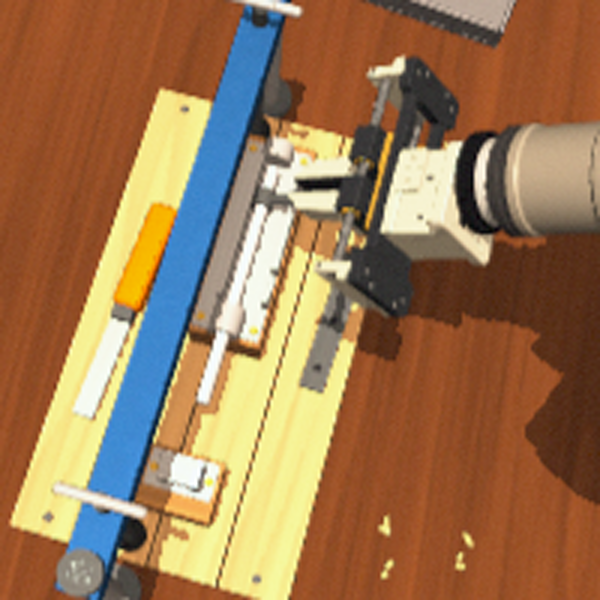

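Run:
```python
from box import *
s=status.observe(); 
p,d=read_camera('wrist'); crop(p,150,190,370,330,3.5,'w12.png')
for th in(.2,.4,.6,.7,.8,.9,1.0,1.1,1.2):
    P=H((-60*np.cos(th),-106.3,74+60*np.sin(th))); B=H((-45*np.cos(th),-106.3,74+45*np.sin(th)))
    t=RT(s['tool_rot']).T@(P-s['tool_pos'])*1e3
    print(th,np.round((np.array(wproj(P,s))-[150,190])*3.5),np.round((np.array(wproj(B,s))-[150,190])*3.5),'tool',t.round(1))
```

```text
0.2 [378. 379.] [378. 307.] tool [  0.    8.8 -37.9]
0.4 [378. 341.] [378. 277.] tool [  0.    4.5 -26.7]
0.6 [378. 287.] [378. 238.] tool [ -0.    2.5 -14.9]
0.7 [378. 255.] [378. 215.] tool [-0.   2.4 -8.9]
0.8 [378. 220.] [378. 190.] tool [-0.   2.8 -2.9]
0.9 [378. 183.] [378. 165.] tool [-0.1  3.9  3. ]
1.0 [378. 145.] [377. 138.] tool [-0.1  5.6  8.7]
1.1 [378. 106.] [377. 111.] tool [-0.1  7.8 14.3]
1.2 [378.  67.] [377.  85.] tool [-0.1 10.6 19.6]
```

View pics/w12.png

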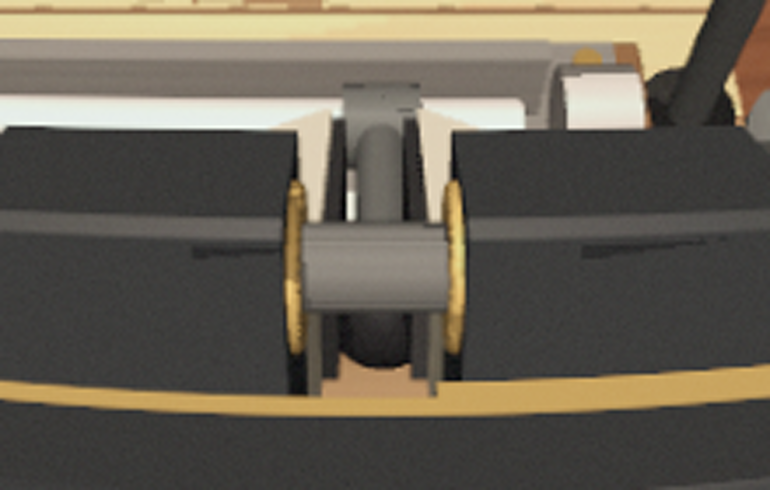

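The jaws slipped from the knob onto the bar. The lever is now at about 0.55 rad, and the bolt moved about 8 mm with it. I'll open a little and look again, so I can take the knob properly.

```bash
python3 -m creep '[{"dx":0,"dy":0,"dz":0,"rx":0,"ry":0,"rz":0,"gripper":0.4},{"dx":0,"dy":0,"dz":0,"rx":0,"ry":0,"rz":0,"gripper":0.4},{"dx":0,"dy":0,"dz":0,"rx":0,"ry":0,"rz":0,"gripper":0.4},{"dx":0,"dy":-0.04,"dz":0,"rx":0,"ry":0,"rz":0,"gripper":0.4},{"dx":0,"dy":-0.06,"dz":0,"rx":0,"ry":0,"rz":0,"gripper":0.4},{"dx":0,"dy":-0.06,"dz":0,"rx":0,"ry":0,"rz":0,"gripper":0.4}]'
python3 - <<'E'
from box import *
s=status.observe(); print(s['opening'],s['contact_force'].round(1),toH(s['tool_pos']))
p,d=read_camera('wrist'); crop(p,0,0,512,384,1.5,'w13.png')
for y in(-105,-113):
  for th in(0,.2,.4,.5,.6,.8):
    print(y,th,np.round(np.array(wproj(H((-60*np.cos(th),y,74+60*np.sin(th))),s))*1.5))
print('tip',[np.round(np.array(wproj(H((0,y,74)),s))*1.5) for y in(70,75,80,85)])
E
```

```text
time: 19.35
tool_pos: [0.4631, -0.0686, 0.1613]
tool_rot: [-0.662, -0.001, -1.638]
contact_force: [0.6, 0.2, 0.6]
opening: 0.0366
0.036552483436678655 [0.6 0.2 0.6] [ -87.64992662 -106.64991056  161.25579803]
-105 0 [383. 397.]
-105 0.2 [383. 387.]
-105 0.4 [383. 372.]
-105 0.5 [383. 362.]
-105 0.6 [383. 352.]
-105 0.8 [383. 330.]
-113 0 [398. 397.]
-113 0.2 [398. 387.]
-113 0.4 [399. 372.]
-113 0.5 [399. 362.]
-113 0.6 [399. 352.]
-113 0.8 [399. 330.]
tip [array([133., 306.]), array([127., 306.]), array([122., 306.]), array([116., 306.])]
```

View pics/w13.png

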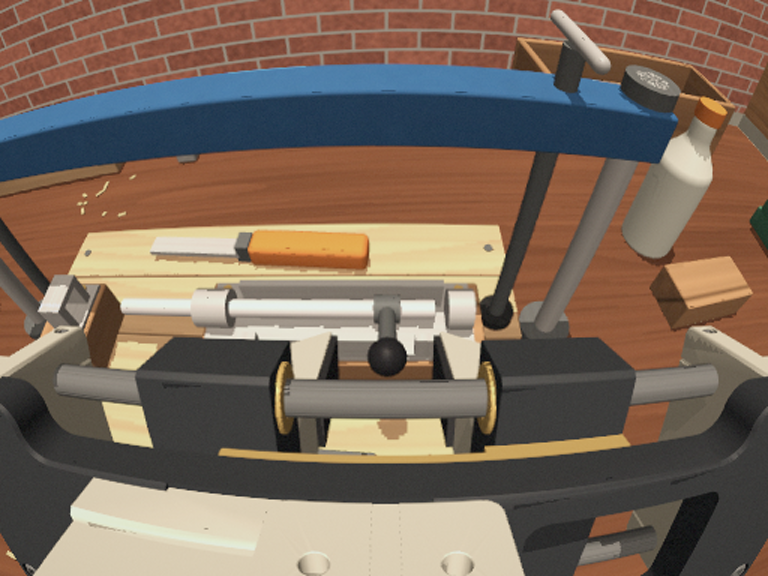

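The handle rests on the tooth, knob at (387,357): θ≈0.55, y≈−107. I'll take the knob again at the grasp point.

Run:
```python
from box import *
s=status.observe(); Rm=ori_box(52,Q[2]); go(H((-51.2,-107,105.4))+Rm[:,1]*.002,Rm,s)
```

```text
d [ 0.      0.0644 -0.0219] r [-0.0011 -0.0011  0.0022] rows>=1.1
```

```bash
python3 -m creep '[{"dx":0,"dy":0,"dz":-0.022,"rx":0,"ry":0,"rz":0,"gripper":0.4},{"dx":0,"dy":0.03,"dz":-0.022,"rx":0,"ry":0,"rz":0,"gripper":0.4},{"dx":0,"dy":0.064,"dz":-0.022,"rx":0,"ry":0,"rz":0,"gripper":0.4},{"dx":0,"dy":0.064,"dz":-0.022,"rx":0,"ry":0,"rz":0,"gripper":0.4},{"dx":0,"dy":0.064,"dz":-0.022,"rx":0,"ry":0,"rz":0,"gripper":0.15},{"dx":0,"dy":0.064,"dz":-0.022,"rx":0,"ry":0,"rz":0,"gripper":0.15},{"dx":0,"dy":0.064,"dz":-0.022,"rx":0,"ry":0,"rz":0,"gripper":0.15},{"dx":0,"dy":0.064,"dz":-0.022,"rx":0,"ry":0,"rz":0,"gripper":0.15}]' 20
python3 - <<'E'
from box import *
s=status.observe(); print(s['opening'],s['contact_force'].round(1),toH(s['tool_pos']))
a0=.55
for th in(.65,.75,.85,.95):
    X,Z=-60*(np.cos(th)-np.cos(a0)),60*(np.sin(th)-np.sin(a0)); print(th,round(.788*X-.616*Z,1),round(.616*X+.788*Z,1))
p,d=read_camera('wrist'); crop(p,150,190,370,330,3.5,'w14.png')
E
```

```text
time: 20.4
tool_pos: [0.4998, -0.071, 0.104]
tool_rot: [-0.663, 0.0, -1.638]
contact_force: [-3.7, -0.1, 1.5]
opening: 0.0181
0.018127312885562963 [-3.7 -0.1  1.5] [ -50.8341371  -106.65957272  104.04638439]
0.65 -0.4 6.0
0.75 -0.2 12.0
0.85 0.7 17.9
0.95 2.1 23.8
```

View pics/w14.png

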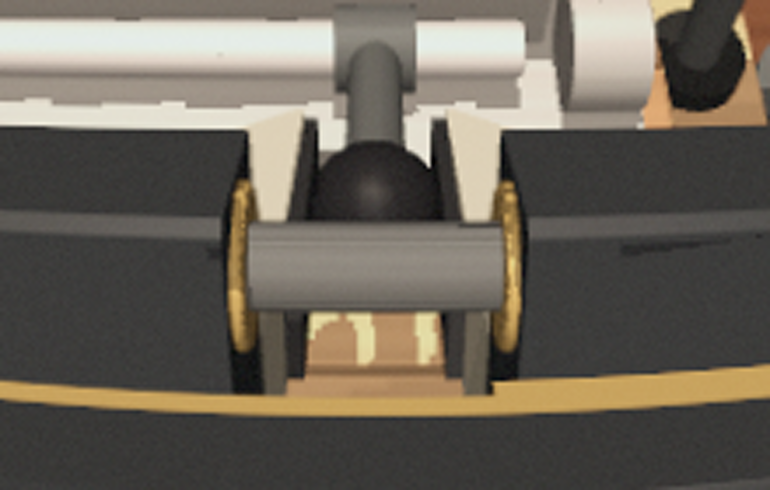

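The knob is centred in the jaws. Lifting to about 0.9 rad, then a careful slide.

```bash
python3 -m creep '[{"dx":0,"dy":0,"dz":0.006,"rx":0,"ry":0,"rz":0,"gripper":0.15},{"dx":0,"dy":0,"dz":0.012,"rx":0,"ry":0,"rz":0,"gripper":0.15},{"dx":0,"dy":0.001,"dz":0.018,"rx":0,"ry":0,"rz":0,"gripper":0.15},{"dx":0,"dy":0.001,"dz":0.021,"rx":0,"ry":0,"rz":0,"gripper":0.15},{"dx":0,"dy":0.001,"dz":0.021,"rx":0,"ry":0,"rz":0,"gripper":0.15},{"dx":-0.008,"dy":0.001,"dz":0.021,"rx":0,"ry":0,"rz":0,"gripper":0.15},{"dx":-0.016,"dy":0.001,"dz":0.021,"rx":0,"ry":0,"rz":0,"gripper":0.15},{"dx":-0.024,"dy":0.001,"dz":0.021,"rx":0,"ry":0,"rz":0,"gripper":0.15},{"dx":-0.032,"dy":0.001,"dz":0.021,"rx":0,"ry":0,"rz":0,"gripper":0.15},{"dx":-0.04,"dy":0.001,"dz":0.021,"rx":0,"ry":0,"rz":0,"gripper":0.15},{"dx":-0.04,"dy":0.001,"dz":0.021,"rx":0,"ry":0,"rz":0,"gripper":0.15}]'
python3 - <<'E'
from box import *
s=status.observe(); print(s['opening'],s['contact_force'].round(1),toH(s['tool_pos']),s['qpos'].round(2))
p,d=read_camera('wrist'); crop(p,0,0,512,384,1.5,'w15.png')
th=.9; print(np.round(np.array(wproj(H((-60*np.cos(th),-66.6,74+60*np.sin(th))),s))*1.5))
E
```

```text
time: 21.82
tool_pos: [0.5164, -0.0307, 0.1193]
tool_rot: [-0.665, 0.0, -1.636]
contact_force: [5.1, 1.7, -8.1]
opening: 0.0184
0.01837989992808922 [ 5.1  1.7 -8.1] [-36.90096932 -65.29715699 119.26133182] [-0.33  0.43  2.44  2.79  0.64 -1.45]
[391. 375.]
```

View pics/w15.png

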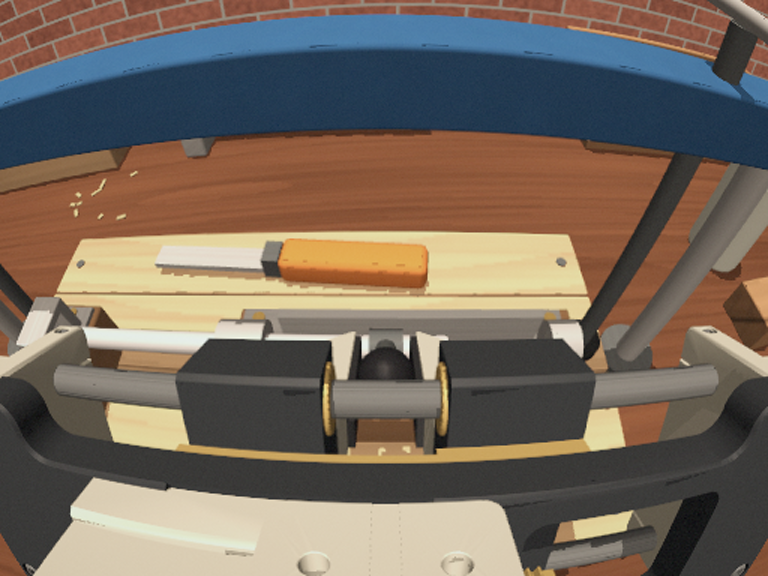

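```bash
python3 -m creep '[{"dx":-0.007,"dy":0,"dz":0.001,"rx":0,"ry":0,"rz":0,"gripper":0.15},{"dx":-0.014,"dy":0,"dz":0.001,"rx":0,"ry":0,"rz":0,"gripper":0.15},{"dx":-0.02,"dy":0,"dz":0.001,"rx":0,"ry":0,"rz":0,"gripper":0.15},{"dx":-0.025,"dy":0,"dz":0.001,"rx":0,"ry":0,"rz":0,"gripper":0.15},{"dx":-0.028,"dy":0,"dz":0.001,"rx":0,"ry":0,"rz":0,"gripper":0.15},{"dx":-0.028,"dy":0,"dz":0.001,"rx":0,"ry":0,"rz":0,"gripper":0.15},{"dx":-0.028,"dy":0,"dz":0.001,"rx":0,"ry":0,"rz":0,"gripper":0.15}]'
python3 - <<'E'
from box import *
s=status.observe(); print(s['opening'],s['contact_force'].round(1),toH(s['tool_pos']),s['qpos'].round(2))
p,d=read_camera('wrist'); crop(p,0,180,512,330,1.5,'w16.png')
p,d=read_camera('scene'); crop(p,200,120,300,290,4,'s16.png')
p,d=read_camera('top'); crop(p,165,145,345,245,4,'t16.png')
E
```

```text
time: 22.75
tool_pos: [0.5189, -0.0032, 0.1199]
tool_rot: [-0.665, 0.0, -1.637]
contact_force: [6.5, 0.3, -10.7]
opening: 0.0184
0.01837614661783774 [  6.5   0.3 -10.7] [-36.24749711 -37.76183475 119.88677248] [-0.23  0.43  2.43  2.92  0.63 -1.49]
```

View pics/t16.png

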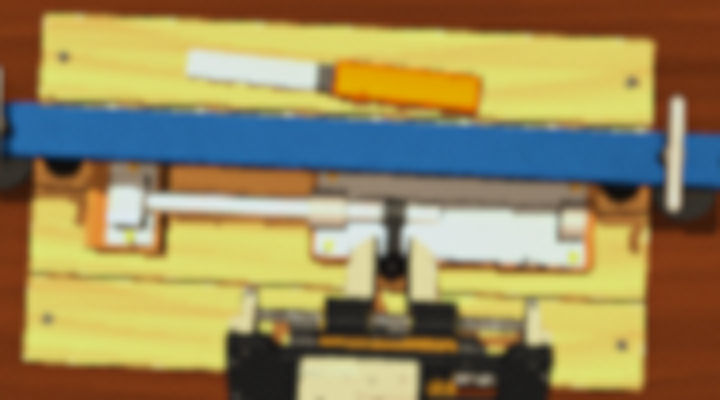

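View pics/s16.png

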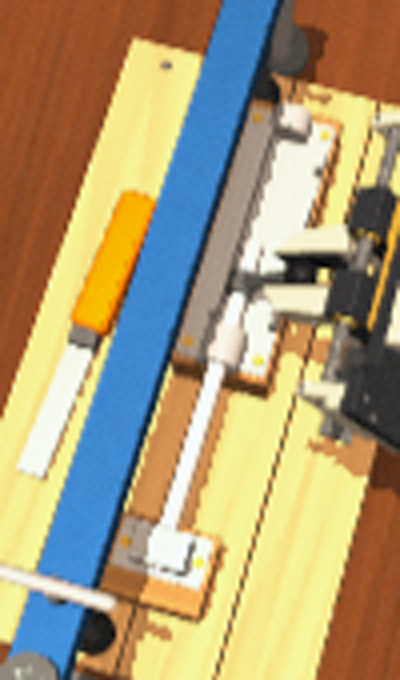

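The rod tip is in the keeper, and the knob is still held at about 0.89 rad. Next I'll work out the lowering arc.

Run:
```python
import numpy as np
for th in(.75,.6,.45,.3,.2,.1,.0):
    X,Z=-60*np.cos(th)+37.6,60*np.sin(th)-46.8; print(th,round(.788*X-.616*Z,1),round(.616*X+.788*Z,1))
```

```text
0.75 -1.3 -8.5
0.6 -1.4 -17.5
0.45 -0.2 -26.4
0.3 2.4 -35.1
0.2 4.8 -40.5
0.1 7.7 -45.8
0.0 11.2 -50.7
```

View pics/w16.png

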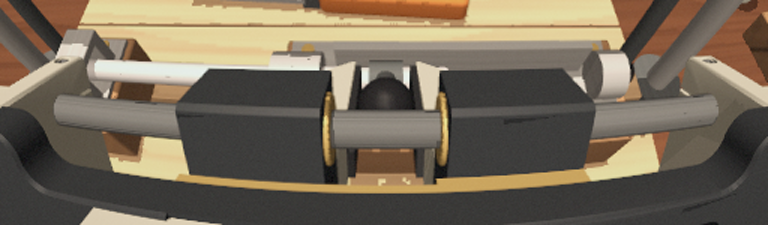

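```bash
python3 -m creep '[{"dx":-0.001,"dy":-0.001,"dz":-0.004,"rx":0,"ry":0,"rz":0,"gripper":0.15},{"dx":-0.001,"dy":-0.001,"dz":-0.008,"rx":0,"ry":0,"rz":0,"gripper":0.15},{"dx":-0.001,"dy":-0.001,"dz":-0.013,"rx":0,"ry":0,"rz":0,"gripper":0.15},{"dx":-0.001,"dy":-0.001,"dz":-0.018,"rx":0,"ry":0,"rz":0,"gripper":0.15},{"dx":-0.001,"dy":-0.001,"dz":-0.022,"rx":0,"ry":0,"rz":0,"gripper":0.15},{"dx":-0.001,"dy":0,"dz":-0.026,"rx":0,"ry":0,"rz":0,"gripper":0.15},{"dx":-0.001,"dy":0.001,"dz":-0.031,"rx":0,"ry":0,"rz":0,"gripper":0.15},{"dx":-0.001,"dy":0.002,"dz":-0.035,"rx":0,"ry":0,"rz":0,"gripper":0.15},{"dx":-0.001,"dy":0.002,"dz":-0.035,"rx":0,"ry":0,"rz":0,"gripper":0.15}]'
python3 - <<'E'
from box import *
s=status.observe(); print(s['opening'],s['contact_force'].round(1),toH(s['tool_pos']))
p,d=read_camera('wrist'); crop(p,150,190,370,330,3.5,'w17.png')
for th in(.3,.5): print(np.round((np.array(wproj(H((-60*np.cos(th),-37,74+60*np.sin(th))),s))-[150,190])*3.5))
E
```

```text
time: 24.02
tool_pos: [0.4989, -0.0016, 0.091]
tool_rot: [-0.665, 0.001, -1.638]
contact_force: [0.2, 1.9, 0.3]
opening: 0.0185
0.018470129559064172 [0.2 1.9 0.3] [-56.26186947 -37.4968442   90.96420516]
[375. 216.]
[375. 154.]
```

View pics/w17.png

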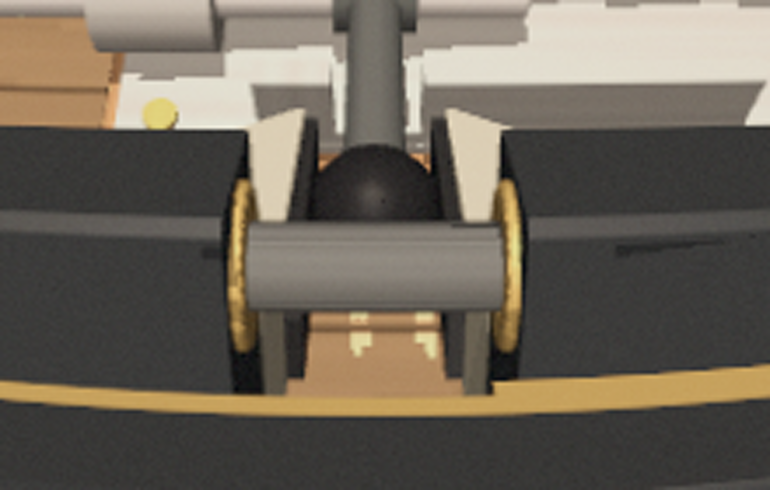

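The bar is entering the notch, with about equal gaps at (338,90) and (412,90). Lowering the rest, releasing and backing out.

```bash
python3 -m creep '[{"dx":0,"dy":0.002,"dz":-0.004,"rx":0,"ry":0,"rz":0,"gripper":0.15},{"dx":0,"dy":0.004,"dz":-0.008,"rx":0,"ry":0,"rz":0,"gripper":0.15},{"dx":0,"dy":0.006,"dz":-0.012,"rx":0,"ry":0,"rz":0,"gripper":0.15},{"dx":0,"dy":0.008,"dz":-0.0145,"rx":0,"ry":0,"rz":0,"gripper":0.15},{"dx":0,"dy":0.008,"dz":-0.0145,"rx":0,"ry":0,"rz":0,"gripper":0.15}]'
python3 - <<'E'
from box import *
s=status.observe(); print(s['opening'],s['contact_force'].round(1),toH(s['tool_pos']))
E
python3 -m creep '[{"dx":0,"dy":0,"dz":0,"rx":0,"ry":0,"rz":0,"gripper":0.45},{"dx":0,"dy":0,"dz":0,"rx":0,"ry":0,"rz":0,"gripper":0.45},{"dx":0,"dy":0,"dz":0,"rx":0,"ry":0,"rz":0,"gripper":0.45},{"dx":0,"dy":-0.02,"dz":0,"rx":0,"ry":0,"rz":0,"gripper":0.45},{"dx":0,"dy":-0.05,"dz":0,"rx":0,"ry":0,"rz":0,"gripper":0.45},{"dx":0,"dy":-0.08,"dz":0,"rx":0,"ry":0,"rz":0,"gripper":0.45},{"dx":0,"dy":-0.1,"dz":0,"rx":0,"ry":0,"rz":0,"gripper":0.45},{"dx":0,"dy":-0.1,"dz":0,"rx":0,"ry":0,"rz":0,"gripper":0.45}]'
python3 - <<'E'
from box import *
s=status.observe(); print(s['opening'],s['contact_force'].round(1),toH(s['tool_pos']))
p,d=read_camera('wrist'); crop(p,0,0,512,384,1.5,'w18.png'); crop(p,60,110,300,230,3.2,'w18b.png')
f=lambda P:np.round(np.array(wproj(H(P),s)))
for y in(-40,-38,-36,-34,-32): print(y,'knob',(np.array(wproj(H((-60,y,74)),s))*1.5).round(1),'crop',((np.array(wproj(H((-60,y,74)),s))-[60,110])*3.2).round(1))
p,d=read_camera('scene'); crop(p,180,120,320,305,4,'s18.png')
p,d=read_camera('top'); cv2.imwrite('pics/t18.png',cv2.resize(p[:,:,::-1],(800,600)))
E
```

```text
time: 24.7
tool_pos: [0.4962, -0.0015, 0.0746]
tool_rot: [-0.665, 0.001, -1.638]
contact_force: [-2.1, 1.5, -0.0]
opening: 0.0187
0.01866031577735502 [-2.1  1.5 -0. ] [-58.96952234 -37.49112059  74.6006055 ]
time: 25.7
tool_pos: [0.4176, 0.0036, 0.1378]
tool_rot: [-0.662, -0.0, -1.639]
contact_force: [1.4, -0.2, -0.4]
opening: 0.0413
0.041349961379954205 [ 1.4 -0.2 -0.4] [-137.73840503  -37.55337521  137.76994812]
-40 knob [390.2 299.5] crop [640.5 286.8]
-38 knob [386.7 299.5] crop [633.  286.9]
-36 knob [383.2 299.5] crop [625.5 286.9]
-34 knob [379.7 299.5] crop [618.  286.9]
-32 knob [376.2 299.5] crop [610.5 286.9]
```

View pics/w18b.png

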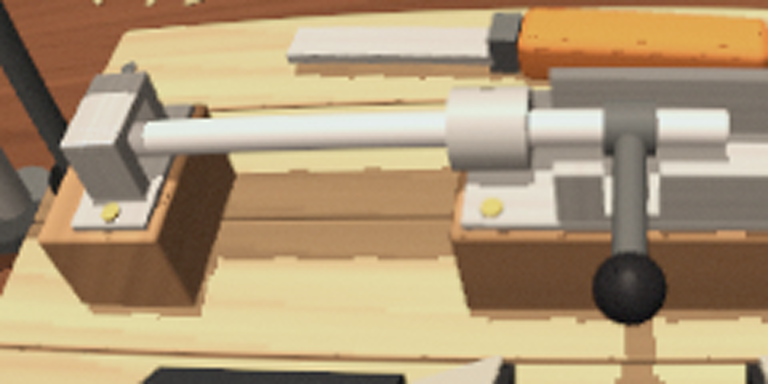

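View pics/s18.png

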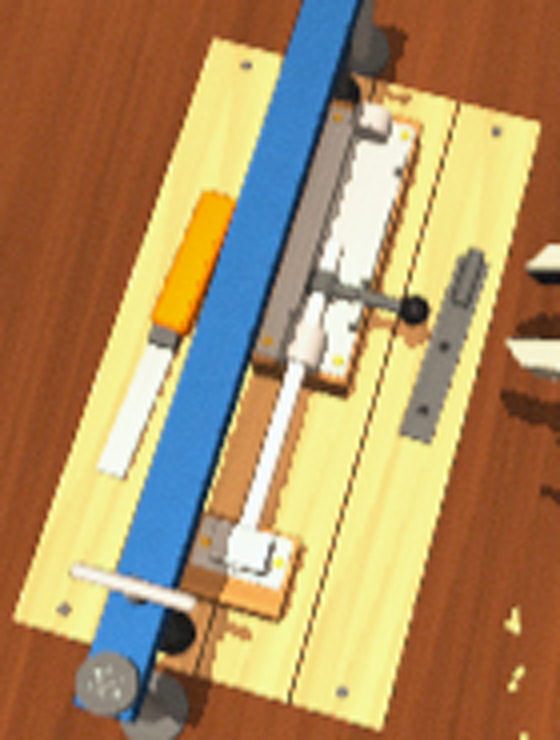

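View pics/t18.png

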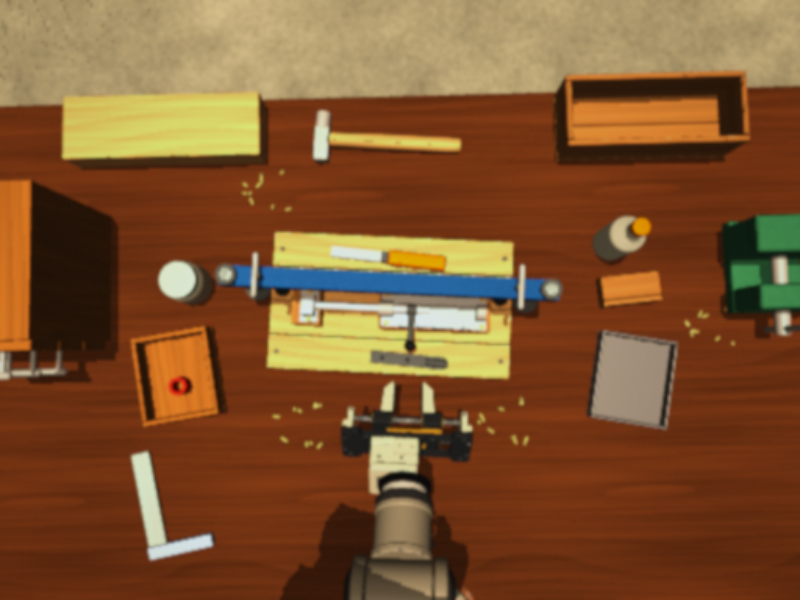

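Run:
```python
from cell import robot,status
s=status.observe(); print(s['time'],s['contact_force'].round(1)); print(robot.hand_in())
```

```text
25.85 [-0.6 -0.8  0.4]
the job is handed in; nothing more can be done
None
```

I handed the job in at 25.9 s: the sleeve is in the wooden box and the bolt is shot, with its handle lying in the other notch. The hand-in gave no verdict.

**What I did:** I gripped the sleeve with the gripper leaned back about 53° to stay clear of the beam. I slid it off the rod's open end and let it go inside the box. Then I lifted the handle by its knob, slid the bolt into the keeper, lowered the handle into the second notch and backed the gripper out.

**Last checks:**
- **Sleeve:** it stands upright on the box floor.
- **Bolt:** the rod tip is in the keeper. The knob is about 76 mm along from where it first appeared, good to 1–2 mm. The handle lies level in the notch with a gap on both sides.
- **Surroundings:** the beam and the loose things look unmoved in the top view. The gripper is clear of everything, and the wrist force reads about 0.

**What went wrong:** one mistyped call repeated the lift.
- The gripper slipped from the knob onto the handle bar, and the bolt moved about 8 mm.
- The handle came to rest on a guide tooth at about 0.55 rad, below the 0.6 rad clearance, so part of that 8 mm may have been slid too low.
- I let go, took the knob again and lifted to about 0.9 rad before sliding the rest of the way.
- I saw no damage, and the wrist forces I read around the slip stayed under 5 N. I did not read the force during the jerk itself.

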